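# Press a bush home with the bench locking clamp

### The arm

A 6-joint arm with a two-finger parallel gripper is mounted at the origin on the work surface. World frame = base frame: x ahead of the robot, y to its left, z up, the work surface at z = 0. Lengths are in m, angles in rad, forces in N, time in s.
With the tool pointing down it reaches from about 0.225 to 0.875 m from the base axis. Payload 3.4 kg.
Tool frame: the origin (TCP) lies midway between the tips of the shut fingers; the grasp point (between the pads) lies 19 mm behind it (grasp_offset is the distance from the TCP to the grasp point, in m); x points along the fingers, z is the direction in which the jaws open and shut, and the axes are right-handed (so a half turn about x gives the same grasp; the last joint's range is limited). The gripper opens to 85 mm and grips with 20 to 120 N. Pads are 22 mm wide; open, the fingers measure 114 mm over their backs; the gripper's body (76 mm by 85 mm) begins 54 mm behind the grasp point. The pads swing forward as they close: fully open they stand 13 mm farther back than shut.
Start: joints at [1.022, 0.276, 1.505, -0, 1.361, -0.121], TCP at [0.239, 0.523, 0.231] pointing down, gripper open.
Joint ranges: [-2.89, 2.89], [-0.75, 2.08], [0.22, 2.7], [-1.18, 4.32], [0.11, 2.71], [-2.7, 2.7]. Speed limits (rad/s): [2.57, 2.57, 3.14, 3.14, 3.14, 3.14].

### API

Orientations are given as a unit quaternion [x, y, z, w].
In Python, from plant import get_obs, camera, calibration, sign_off, grasp_offset gives the robot as it stands.
- The arm moves only by the shell command python3 -m jog 'ROWS'. ROWS is JSON, a list that holds one entry, the list of rows, each a list of 5 numbers: the shift along the tool's x, y, z in m, then the turn about the tool's x in degrees, then the finger opening in m, from 0 to 0.0854. In form: [[[tx, ty, tz, turn, claw], ...]]. A call has 1 to 20 rows; each row is the pose to reach, as a shift and turn from the pose measured when the call began, along the tool's axes at that moment; what a row does not reach only later rows make up. A row lasts 1/12 s, in which the tool goes at most 41.7 mm and 7.16 degrees, less where a joint would pass 70% of its speed; a pose out of reach is approached as far as the arm can. A call with a gripper value outside its range is refused whole. The fingers move at their own pace and stop on an object; the grip force is fixed at half the most. Time passes only in rows, so rows that repeat a pose let the fingers close. It gives the time, the measured TCP pose, the force and the opening at its end, in the units of the state.
- get_obs(): the state, without advancing time (a new reading comes with each control period).
- camera(name): name is "scene" or "side" or "wrist"; returns the picture (384x512x3 uint8, blue, green, red); there is no depth.
- calibration(name): a dict with "camera_matrix" (3x3 intrinsics, pixels), "origin" and "orientation" of the camera in the world; the wrist camera has in their place "hand_eye" (4x4, takes a point from camera to tool coordinates, whose origin is the TCP and whose axes are the tool frame's). Camera axes: x right, y up, looking along -z (the intrinsics and any distortion apply to the point x, -y, -z); pixel columns grow to the right and rows downward; lengths in m; the calibration is good to about 2 mm. A picture is of the moment at which its call begins: read the wrist's pose just before it. calibration takes no time and is no camera call.
- sign_off(): hands the job in, once; it reports no verdict.
The state is a dict: "time_s": time; "joints": joint angles; "qvel": joint speeds; "tau": joint torques, N m; "tcp_pos": TCP position; "tcp_rot": TCP orientation; "wrist_force": force on the tool from outside, world axes, zero at the start; "torque": the same for the moment, N m; "width": opening from 0.0 (shut) to 1.0 (fully open).
Only numpy, scipy, OpenCV 4.12 (cv2) and the standard library are available. Lean on these libraries where they do the work, as an engineer would, in place of code of your own. Each camera call takes 0.05 s, during which the arm holds its last target.

### The job

Slide the aluminium link onto the clamp's anvil, bush under the jaw, until it sits squarely and gently against the fence, and let go of it. Push the clamp's handle down over centre, without forcing it, so that it locks by itself on the bush and presses it fully home; then take your hand off and press the release lever down so that the jaw springs open and the link lies free on the anvil, still against the fence. Leave the oil bottle, the spanner and the parts tray where they are.

Things in the scene. Friction and masses are not known exactly. Their poses are not given: they have to be found in the camera images.
- clamp: Bench-fixed steel locking clamp (locking pliers on a foot). Origin on the bench under the jaw's pivot, which is 95 mm up. z up; jaws along +y, handle and release lever along -y; the part enters from -x, moving along +x. Base plate 12 mm thick: x -40..40, y -15..85 and x -25..25, y -245..0 mm. Two cheeks at x -21..-15 and 15..21, y -20..42 mm carry the handle's pivot and rise to 172 mm.
- seat (a point): Point on the anvil top under the closed jaw's pad: (0, 60, 50) mm in the clamp's frame, axes as the clamp. The steel anvil is 50 mm high and reaches from x = -50 to +10 mm of this point, 22 mm to either side in y. With the link seated on the fence its bush is 1 mm to the +x side of this point (up to 3 mm short of that counts); sideways it should be within 6 mm.
- fence: Steel stop bar behind the anvil, fixed to the clamp (same origin and axes as the clamp): its flat front face stands at x = +21 mm in the clamp's frame, 44 mm wide in y about y = 60 mm, rising to 14 mm above the anvil top. Do not push the link against it with more than 25 N.
- handle: Moving handle, a flat steel bar 22 mm wide, 12 mm thick, black sleeve; origin on its pivot, (0, 30, 157) mm in the clamp's frame; its -y runs along the bar to the free end; upper face 10 mm above that axis. It starts 21 to 54 degrees above level and is pushed down about the clamp's x. Where it locks depends on an adjusting screw, not measured: 2 to 35 degrees below level. Over 30 N is forcing it.
- handle_end (a point): Free end of the handle, upper face, 160 mm from its pivot; axes as the handle. Feel, for a push straight down 78 mm (level distance) from the pivot: 1 to 2 N at first, then 6 to 12 N as the bush goes in and the pad's spring loads; this falls to nothing at the snap over centre, and about 6 mm further is a solid stop, where it stays locked. Let go before the snap, it springs up.
- pad: The spring-loaded round steel pad (20 mm across) under the tip of the moving jaw, 60 mm from the jaw's pivot; it gives up to 14 mm. Origin on its pressing face, z up along the jaw. With the clamp open the face is 29 to 33 mm above the anvil; locked, it stands on the home bush.
- lever: Release lever at the clamp's tail, flat steel with a thumb plate 26 x 24 mm. Origin at its pivot, (0, -192, 47) mm in the clamp's frame; its -y runs to the thumb plate. Geared to the handle: hangs 29 degrees below level while open, stands 27 degrees above when locked. Then pressing the plate down 5 to 15 mm with 3 to 8 N throws the handle up, the jaw opens and the lever drops away. Not over 30 N.
- lever_tip (a point): Middle of the thumb plate of the release lever, on its upper face, 54 mm from the lever's pivot; about 25 mm above the bench while open, 75 mm when locked. Axes as the lever.
- link: Loose aluminium footrest link, 0.1 to 0.2 kg, 14 mm thick and 134 mm long: a square boss 40 x 40 mm holding the bush, and a bar 24 mm wide running from it along the link's -x axis to x = -114 mm. Origin under the middle of the boss, z up. At first it lies on a wood block 40 mm high with the bar's last 65 mm or so sticking out over the edge on the robot's side.
- link_tail (a point): Place to grip the link across its 24 mm width: on the bar, 70 mm from the boss's middle, mid-thickness (7 mm above the underside). Axes as the link.
- bush_top (a point): Middle of the top of the bush, a brass flanged bush (flange 26 mm across, 4 mm thick) in the boss. Home, the flange sits on the boss and its top is 18 mm above the link's underside.
- bush (a joint): How far the bush stands above home, m: 0 is home, 0.003 to 0.0055 at the start. It is a tight fit and moves under about 20 N.
- block: Fixed wood block, 76 x 70 x 40 mm, that the link lies on at first. Origin under its middle.
- oil_can: Grey oil bottle, 60 mm across and 150 mm high, standing. Leave alone.
- spanner: Steel spanner, 170 mm long, lying on the bench. Leave alone.
- parts_tray: Green parts tray 110 x 80 x 30 mm with nuts. Leave alone.
Not all that is in view belongs to the job. Of the things that look like the link, the larger one is meant.

How it is judged:
By the outcome, as a careful person would: the job done as asked, in the order asked, and still so for the second after the job is handed in, with the robot touching nothing.
It also fails if it takes over 72 s, if anything falls off the work surface, if the arm or the gripper's body presses on something with over 40 N, if the wrist force passes 120 N, or if a joint passes its speed limit or range.

## Working session

There is one attempt and no reset: what is moved stays moved. The work goes in short steps, Python scripts to look and compute and a shell command to move; the robot and the scene stay as the last step left them, time stands still between calls to the robot, and variables do not carry over. Pictures are saved under pics/ and viewed, and the job is handed in when it is done.

```bash
ls; mkdir -p pics; python3 - <<'E'
from plant import get_obs,camera,calibration,grasp_offset
import cv2
o=get_obs();print(o,grasp_offset)
for n in ["scene","side","wrist"]:
    cv2.imwrite(f"pics/{n}0.png",camera(n)); print(n,calibration(n))
E
```

```text
pics
{'time_s': 0.0, 'joints': array([ 1.02200340e+00,  2.76600116e-01,  1.50618576e+00, -3.27883609e-07,
        1.36070389e+00, -1.20995860e-01]), 'qvel': array([-0.00141319,  0.00053502,  0.00103234,  0.0006636 ,  0.00130529,
       -0.00037763]), 'tau': array([-7.46459391e-04, -4.16766357e+01, -2.45808363e+01,  1.27949500e-05,
        1.09733711e-02,  2.76108966e-05]), 'tcp_pos': array([0.2382592 , 0.52270258, 0.23041584]), 'tcp_rot': array([-0.3827618 ,  0.59534447,  0.3821775 ,  0.59413695]), 'wrist_force': array([ 0.28043204, -0.04467091, -0.32771809]), 'torque': array([-0.01112211, -0.02843068, -0.07811702]), 'width': 0.9990215896645058} 0.0187
scene {'camera_matrix': array([[428.4818092 ,   0.        , 250.30863618],
       [  0.        , 428.4818092 , 191.88258369],
       [  0.        ,   0.        ,   1.        ]]), 'origin': array([1.27616462, 0.42280595, 1.20186738]), 'orientation': array([0.16977448, 0.28614978, 0.82346758, 0.45956074])}
side {'camera_matrix': array([[363.80403275,   0.        , 249.14931374],
       [  0.        , 363.80403275, 198.91838075],
       [  0.        ,   0.        ,   1.        ]]), 'origin': array([ 0.42483495, -0.87245804,  0.90120075]), 'orientation': array([ 0.42579874, -0.03105985, -0.05579816,  0.90256151])}
wrist {'camera_matrix': array([[320.33058923,   0.        , 259.9886877 ],
       [  0.        , 320.33058923, 193.08952781],
       [  0.        ,   0.        ,   1.        ]]), 'hand_eye': array([[ 6.72143675e-05,  2.78937814e-01, -9.60309165e-01,
        -1.42822770e-01],
       [ 1.45004549e-04,  9.60309154e-01,  2.78937821e-01,
         7.13751224e-02],
       [ 9.99999987e-01, -1.57997826e-04,  2.40993205e-05,
         1.07161449e-03],
       [ 0.00000000e+00,  0.00000000e+00,  0.00000000e+00,
         1.00000000e+00]])}
```

View pics/scene0.png

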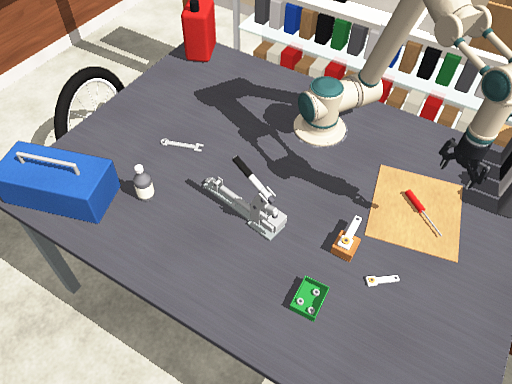

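View pics/side0.png

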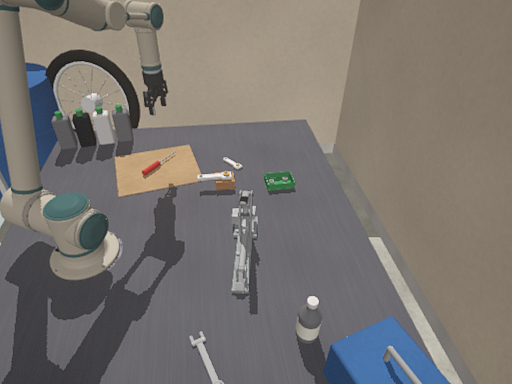

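View pics/wrist0.png

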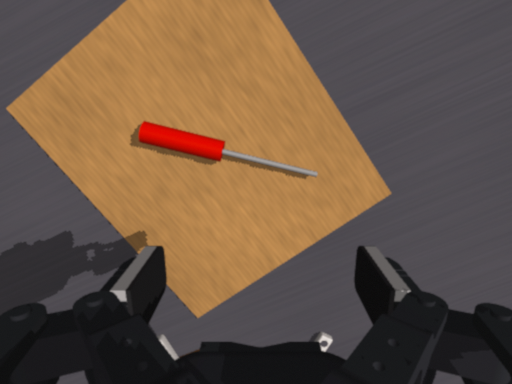

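Scene shows the clamp (anvil ≈(270,228), handle end ≈(238,158), tail ≈(207,183)) and the link on its block at ≈(348,238). The small decoy link is at (382,280). I'll enlarge both.

```bash
cat > h.py <<'E'
import numpy as np,cv2
from scipy.spatial.transform import Rotation as R
from plant import get_obs,camera,calibration
def cam(n,obs=None):
    c=calibration(n);K=c["camera_matrix"]
    if n=="wrist":
        o=obs or get_obs();T=np.eye(4);T[:3,:3]=R.from_quat(o["tcp_rot"]).as_matrix();T[:3,3]=o["tcp_pos"]
        M=T@c["hand_eye"];return K,M[:3,3],M[:3,:3]
    return K,np.array(c["origin"]),R.from_quat(c["orientation"]).as_matrix()
def ray(C,uv):
    K,o,r=C;d=np.linalg.inv(K)@[uv[0],uv[1],1];d=r@(d*[1,-1,-1]);return o,d/np.linalg.norm(d)
def onz(C,uv,z):
    o,d=ray(C,uv);return o+d*(z-o[2])/d[2]
def proj(C,p):
    K,o,r=C;q=(np.asarray(p)-o)@r;q=q*[1,-1,-1];q=q@K.T;return q[...,:2]/q[...,2:]
def tri(C1,a,C2,b):
    o1,d1=ray(C1,a);o2,d2=ray(C2,b)
    s=np.linalg.lstsq(np.c_[d1,-d2],o2-o1,rcond=None)[0]
    p,q=o1+d1*s[0],o2+d2*s[1];return (p+q)/2,np.linalg.norm(p-q)
def crop(im,x0,y0,x1,y1,k,name):
    cv2.imwrite(name,cv2.resize(im[y0:y1,x0:x1],None,fx=k,fy=k,interpolation=cv2.INTER_CUBIC))
E
python3 - <<'E'
from h import *
s=cv2.imread("pics/scene0.png");d=cv2.imread("pics/side0.png")
crop(s,190,145,300,245,7,"pics/s_clamp.png")
crop(s,320,200,420,300,6,"pics/s_link.png")
crop(d,180,140,310,300,3.7,"pics/d_all.png")
E
```

```text
(no output)
```

View pics/s_clamp.png

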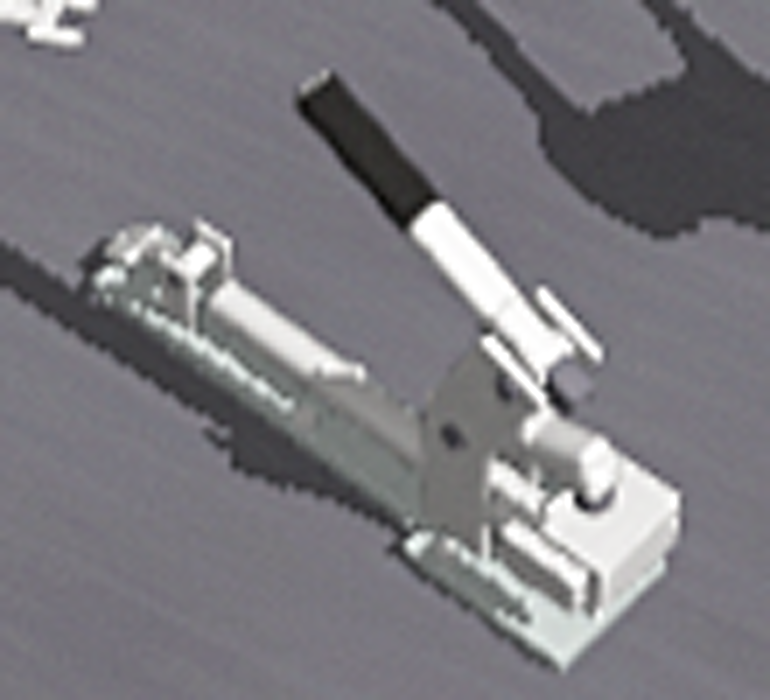

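View pics/s_link.png

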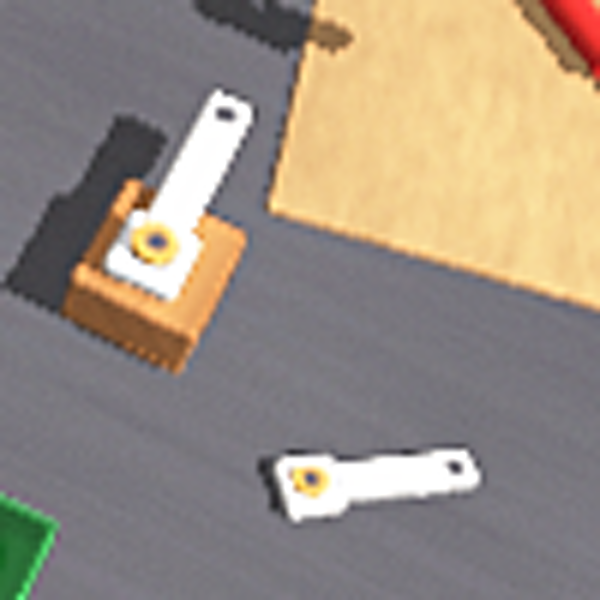

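View pics/d_all.png

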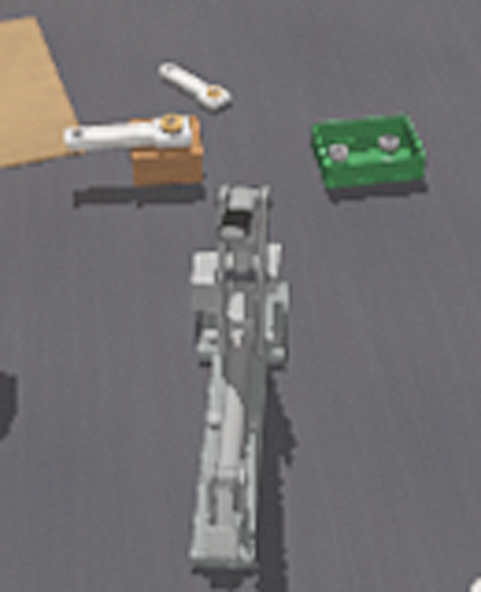

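```bash
python3 - <<'E'
from h import *
S=cam("scene");D=cam("side")
f=lambda x,y:(190+x/7-.5+.07,145+y/7-.43)
g=lambda x,y:(180+x/3.7-.36,140+y/3.7-.36)
l=lambda x,y:(320+x/6-.42,200+y/6-.42)
for n,p,z in [("x40y85",(566,662),.006),("x40y-15",(405,545),.012),("x-40y85",(668,562),.012)]:print(n,onz(S,f(*p),z))
for n,p in [("x-25y-245",(192,556)),("x25",(254,556))]:print(n,onz(D,g(*p),.012))
print("bush",onz(S,l(157,243),.061),onz(D,g(172,123),.061),tri(S,l(157,243),D,g(172,123)))
print("hole",onz(S,l(227,113),.054),onz(D,g(73,135),.054))
print("handle end",tri(S,f(318,75),D,g(245,190)))
E
```

```text
x40y85 [0.57831611 0.09880163 0.006     ]
x40y-15 [0.56507945 0.00162434 0.012     ]
x-40y85 [0.50656218 0.11401317 0.012     ]
x-25y-245 [ 0.46449843 -0.21444771  0.012     ]
x25 [ 0.51354323 -0.22042105  0.012     ]
bush [0.48780922 0.31693986 0.061     ] [0.49157679 0.31152028 0.061     ] (array([0.48981778, 0.31594611, 0.0598258 ]), np.float64(0.005055942848876083))
hole [0.38452964 0.31536081 0.054     ] [0.38526279 0.31150654 0.054     ]
handle end (array([ 0.5246903 , -0.06969786,  0.26374306]), np.float64(0.0019421560342736516))
```

```bash
cat >> h.py <<'E'
def goto(target,yaw_z=None):
    """print shift in tool axes to bring TCP to target; turn so tool z has heading yaw_z deg (mod 360)"""
    o=get_obs();M=R.from_quat(o["tcp_rot"]).as_matrix()
    s=M.T@(np.asarray(target)-o["tcp_pos"])
    print("shift",s.round(4),"tcp",o["tcp_pos"].round(4),"zhead",np.degrees(np.arctan2(M[1,2],M[0,2])).round(2),"F",o["wrist_force"].round(1))
    if yaw_z is not None:
        h=np.degrees(np.arctan2(M[1,2],M[0,2]))
        for y in (yaw_z,yaw_z+180):
            d=(y-h+180)%360-180
            print(" turn about tool x:",round(-d if M[2,0]<0 else d,2),"for head",y, "j6",o["joints"][5].round(3))
E
python3 - <<'E'
from h import *
o=get_obs();print(R.from_quat(o["tcp_rot"]).as_matrix().round(3))
goto([.42,.315,.25],90)
E
```

```text
[[-0.001 -0.91   0.415]
 [-0.001  0.415  0.91 ]
 [-1.     0.    -0.001]]
shift [-0.0193 -0.2515 -0.1138] tcp [0.2384 0.5228 0.2306] zhead 65.49 F [-0.3 -0.7 -0.6]
 turn about tool x: -24.51 for head 90 j6 -0.121
 turn about tool x: 155.49 for head 270 j6 -0.121
```

```bash
python3 - <<'E'
from h import *
goto([.38,.15,.29],90)
E
```

```text
shift [-0.059  -0.2835 -0.2806] tcp [0.2384 0.5228 0.2306] zhead 65.49 F [-0.3 -0.7 -0.6]
 turn about tool x: -24.51 for head 90 j6 -0.121
 turn about tool x: 155.49 for head 270 j6 -0.121
```

```bash
python3 -m jog '[[[-0.006,-0.028,-0.028,-2.5,0.0854],[-0.012,-0.056,-0.056,-5,0.0854],[-0.018,-0.084,-0.084,-7.5,0.0854],[-0.024,-0.112,-0.112,-10,0.0854],[-0.03,-0.14,-0.14,-12.5,0.0854],[-0.036,-0.168,-0.168,-15,0.0854],[-0.042,-0.196,-0.196,-17.5,0.0854],[-0.048,-0.224,-0.224,-20,0.0854],[-0.054,-0.252,-0.252,-22.5,0.0854],[-0.059,-0.27,-0.27,-24.5,0.0854],[-0.059,-0.2835,-0.2805,-24.5,0.0854],[-0.059,-0.2835,-0.2805,-24.5,0.0854],[-0.059,-0.2835,-0.2805,-24.5,0.0854]]]'
python3 - <<'E'
from h import *
o=get_obs();im=camera("wrist");cv2.imwrite("pics/w1.png",im)
import pickle;pickle.dump(o,open("w1.pkl","wb"))
cv2.imwrite("pics/w1b.png",cv2.resize(im,None,fx=1.56,fy=1.56,interpolation=cv2.INTER_CUBIC))
goto([.38,.15,.29],90)
E
```

```text
time_s: 1.23
tcp_pos: [0.3799, 0.1497, 0.2898]
tcp_rot: [-0.499, 0.501, 0.5, 0.5]
wrist_force: [-0.3, 0.5, 0.5]
width: 0.996
shift [-0.0003 -0.0004 -0.0003] tcp [0.3796 0.1503 0.2897] zhead 89.93 F [-0.3  0.3  0.1]
 turn about tool x: -0.07 for head 90 j6 -1.363
 turn about tool x: 179.93 for head 270 j6 -1.363
```

View pics/w1b.png

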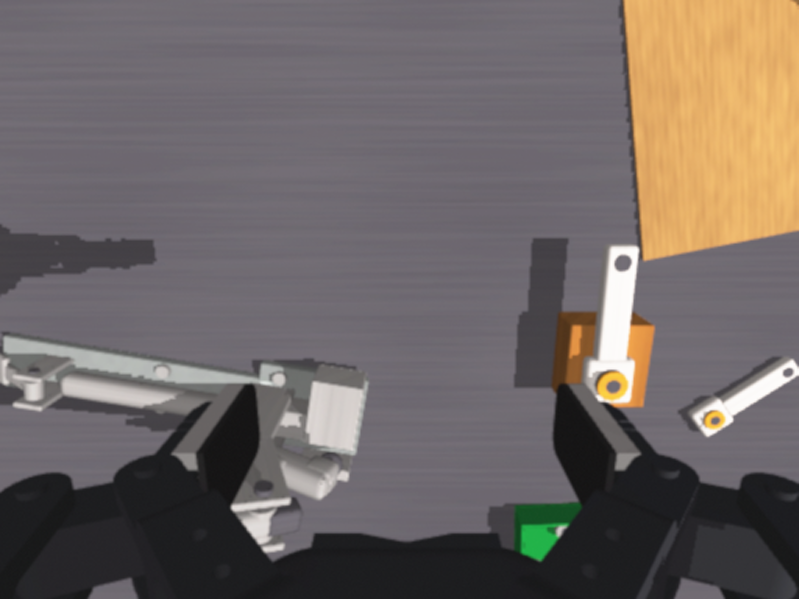

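The wrist view shows the clamp's anvil at (335,410), the link with its bush at (613,385) and hole at (623,262), enlarged 1.56×. Zooming in on both.

```bash
python3 - <<'E'
from h import *
s=cv2.imread("pics/w1.png")
crop(s,150,220,250,320,6,"pics/w1c.png")
crop(s,350,150,425,265,5.2,"pics/w1l.png")
crop(s,0,200,170,280,4.7,"pics/w1t.png")
E
```

```text
(no output)
```

View pics/w1c.png

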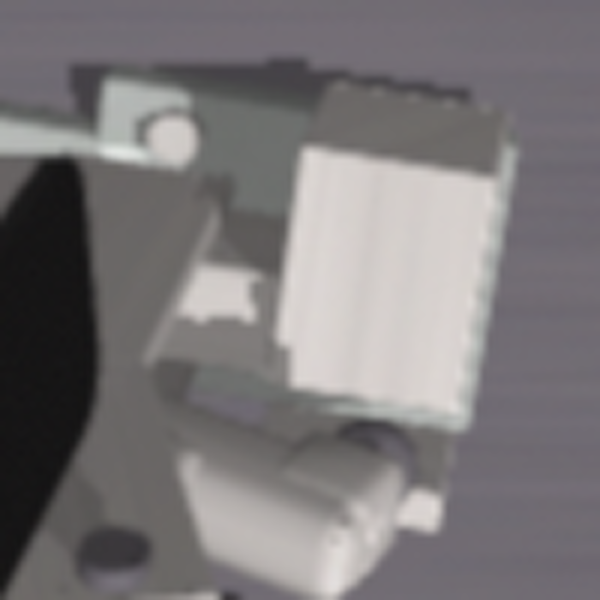

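View pics/w1l.png

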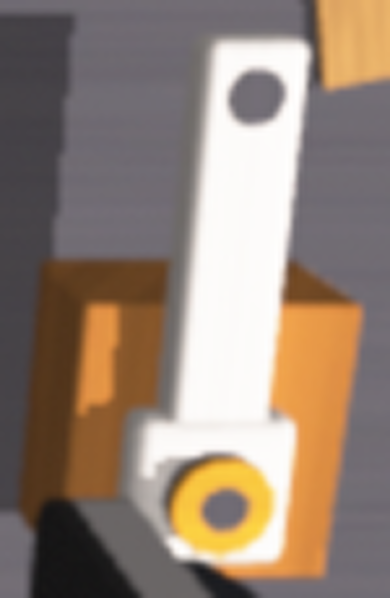

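View pics/w1t.png

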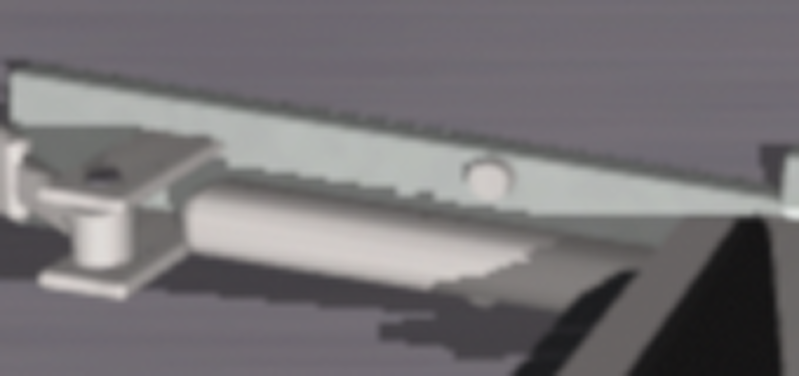

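```bash
python3 - <<'E'
from h import *
import pickle
W=cam("wrist",pickle.load(open("w1.pkl","rb")))
f=lambda x,y:(150+(x+.5)/6-.5,220+(y+.5)/6-.5)
l=lambda x,y:(350+(x+.5)/5.2-.5,150+(y+.5)/5.2-.5)
t=lambda x,y:(0+(x+.5)/4.7-.5,200+(y+.5)/4.7-.5)
a=onz(W,f(304,147),.05);b=onz(W,f(497,176),.05);c=onz(W,f(468,408),.05)
e1=onz(W,t(12,68),.012);e2=onz(W,t(780,190),.012);pc=onz(W,f(108,75),.012)
print("anvil front",a,b,np.linalg.norm(a-b),"side",c, np.linalg.norm(c-b))
d=b-a;print("yaw",np.degrees(np.arctan2(-d[0],d[1])))
d=e2-e1;print("base edge",e1,e2,"yaw",np.degrees(np.arctan2(-d[0],d[1])))
print("plate corner x-40 y-15",pc)
for h in (.061,.063):print("bush",onz(W,l(222,507),h))
print("hole",onz(W,l(257,97),.054))
L=[onz(W,l(*p),.054) for p in [(214,45),(308,45),(172,418),(272,412)]];print(np.array(L))
# fit clamp pose
yaw=np.radians(-9);P=np.array([[-.05,.038],[-.05,.082],[-.025,-.245],[-.04,-.015]]);Q=np.array([a,b,e1,pc])[:,:2]
pm,qm=P.mean(0),Q.mean(0);H=(P-pm).T@(Q-qm);y=np.arctan2(H[0,1]-H[1,0],H[0,0]+H[1,1])
Rm=np.array([[np.cos(y),-np.sin(y)],[np.sin(y),np.cos(y)]]);o=qm-Rm@pm
print("clamp yaw",np.degrees(y),"origin",o,"res mm",((P@Rm.T+o-Q)*1000).round(1).tolist())
print("seat",Rm@[0,.06]+o)
E
```

```text
anvil front [0.48875678 0.07252086 0.05      ] [0.49575694 0.1142751  0.05      ] 0.04233696819848887 side [0.55335224 0.10617708 0.05      ] 0.05816181025917672
yaw -9.517216691040673
base edge [ 0.46031351 -0.2090381   0.012     ] [0.50016026 0.01552468 0.012     ] yaw -10.061920151681825
plate corner x-40 y-15 [0.48792634 0.01942089 0.012     ]
bush [0.48832037 0.31832212 0.061     ]
bush [0.48735675 0.31742267 0.063     ]
hole [0.38788773 0.31794755 0.054     ]
[[0.37571744 0.30665827 0.054     ]
 [0.37577105 0.32821089 0.054     ]
 [0.46783019 0.30657175 0.054     ]
 [0.46630708 0.33084378 0.054     ]]
clamp yaw -10.688492422998117 origin [0.53021413 0.02603683] res mm [[-0.6, 0.1], [0.5, 1.6], [-0.1, -1.0], [0.2, -0.7]]
seat [0.54134229 0.08499584]
```

```bash
python3 -m jog '[[[0.02,-0.007,0.035,0,0.07],[0.04,-0.014,0.07,0,0.07],[0.06,-0.021,0.105,0,0.07],[0.08,-0.028,0.14,0,0.07],[0.11,-0.036,0.168,0,0.07],[0.145,-0.036,0.168,0,0.07],[0.18,-0.036,0.168,0,0.07],[0.21,-0.036,0.168,0,0.07],[0.235,-0.036,0.168,0,0.07],[0.25,-0.036,0.168,0,0.07],[0.262,-0.036,0.168,0,0.07],[0.262,-0.036,0.168,0,0.07],[0.262,-0.036,0.168,0,0.07]]]'
python3 - <<'E'
from h import *
goto([.416,.318,.028],90)
cv2.imwrite("pics/w2.png",camera("wrist"))
E
```

```text
time_s: 2.37
tcp_pos: [0.4139, 0.319, 0.0269]
tcp_rot: [-0.5, 0.501, 0.501, 0.499]
wrist_force: [0.1, 0.1, 1.0]
width: 0.823
shift [-0.0011 -0.0021 -0.001 ] tcp [0.4139 0.319  0.0269] zhead 90.03 F [0.1 0.1 1. ]
 turn about tool x: 0.03 for head 90 j6 -1.049
 turn about tool x: -179.97 for head 270 j6 -1.049
```

View pics/w2.png

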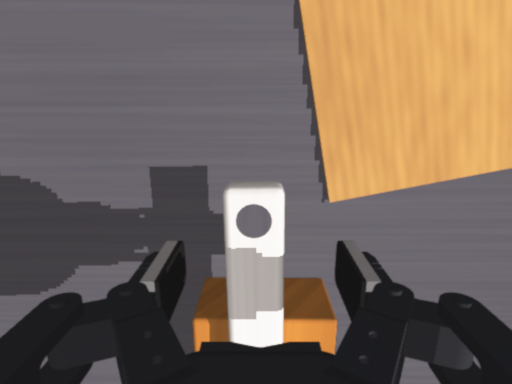

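The link's bar (cols 226–284) lies between the fingers (185/335), nicely centred; close.

```bash
python3 -m jog '[[[0,0,0,0,0.01],[0,0,0,0,0.01],[0,0,0,0,0.01],[0,0,0,0,0.01],[0,0,0,0,0.01],[0,0,0,0,0.01],[0,0,0,0,0.01],[0,0,0,0,0.01],[0,0,0,0,0.01],[0,0,0,0,0.01]]]'
python3 - <<'E'
from h import *
o=get_obs();im=camera("wrist");cv2.imwrite("pics/w3.png",im);W=cam("wrist",o)
print(o["width"]*.0854);goto([.416,.318,.028],90)
print("hole@.054",onz(W,(253.7,220.5),.054))
E
```

```text
time_s: 3.25
tcp_pos: [0.415, 0.3194, 0.0285]
tcp_rot: [-0.5, 0.5, 0.5, 0.5]
wrist_force: [-1.7, -0.1, 6.3]
width: 0.271
0.023178015027846964
shift [ 0.0005 -0.001  -0.0014] tcp [0.415  0.3194 0.0285] zhead 90.01 F [-1.6 -0.3  6.7]
 turn about tool x: 0.01 for head 90 j6 -1.049
 turn about tool x: -179.99 for head 270 j6 -1.049
hole@.054 [0.38940068 0.31813842 0.054     ]
```

View pics/w3.png

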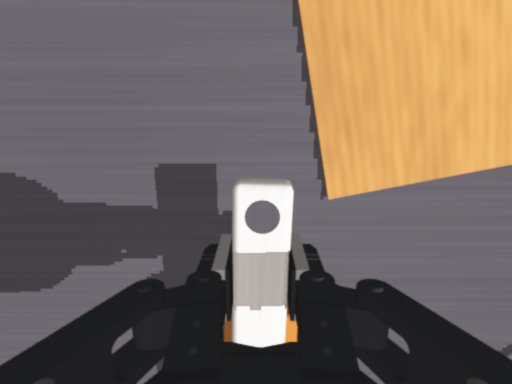

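```bash
python3 -m jog '[[[-0.005,0,0,0,0.01],[-0.015,0,0,0,0.01],[-0.03,0,0,0,0.01],[-0.05,0,0,0,0.01],[-0.07,0,0,0,0.01],[-0.09,0,0,0,0.01],[-0.1,0,0,0,0.01],[-0.1,0,0,0,0.01],[-0.1,0,0,0,0.01]]]'
python3 - <<'E'
from h import *
o=get_obs();im=camera("wrist");cv2.imwrite("pics/w4.png",im);W=cam("wrist",o)
cv2.imwrite("pics/s4.png",camera("scene"))
goto([.416,.318,.128],90)
crop(im,200,160,330,260,6,"pics/w4c.png")
E
```

```text
time_s: 4.05
tcp_pos: [0.415, 0.3193, 0.1286]
tcp_rot: [-0.5, 0.5, 0.5, 0.5]
wrist_force: [0.4, -0.3, -3.2]
width: 0.271
shift [-0.0007 -0.0018 -0.0008] tcp [0.4142 0.3188 0.1273] zhead 90.0 F [-0.3  0.6 -2.1]
 turn about tool x: -0.0 for head 90 j6 -1.049
 turn about tool x: 180.0 for head 270 j6 -1.049
```

View pics/w4c.png

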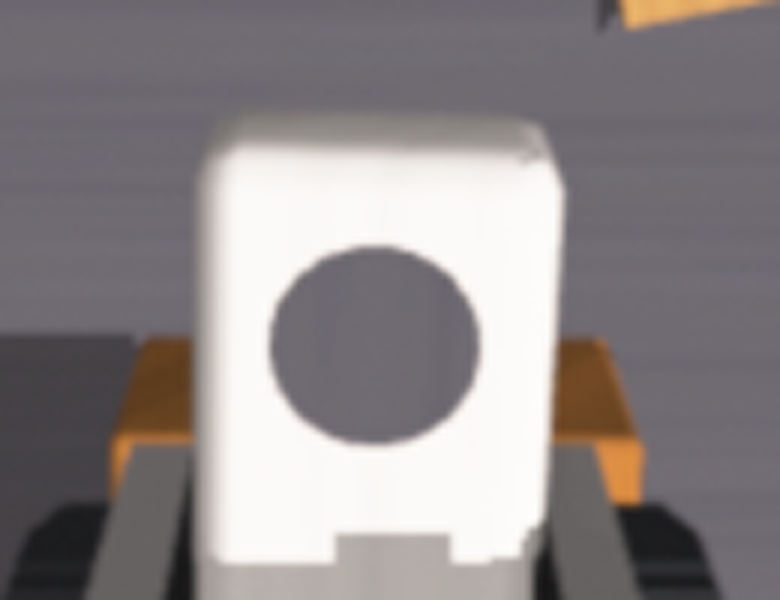

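View pics/s4.png

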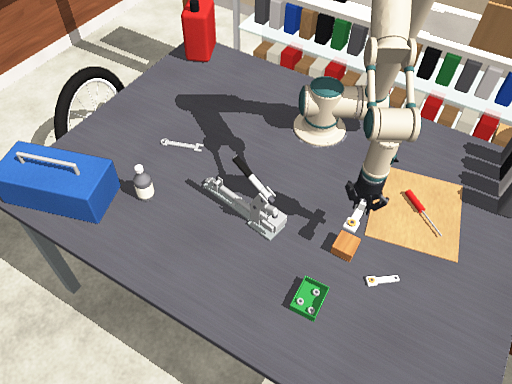

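```bash
cat >> h.py <<'E'
def clampR(y=-10.1):
    y=np.radians(y);return np.array([[np.cos(y),-np.sin(y)],[np.sin(y),np.cos(y)]])
E
python3 - <<'E'
from h import *
o=get_obs();W=cam("wrist",o);z=o["tcp_pos"][2]
p=onz(W,(200+376.5/6-.5,160+345.5/6-.5),z+.0255)
M=R.from_quat(o["tcp_rot"]).as_matrix();print("hole in tool",M.T@(p-o["tcp_pos"]))
E
```

```text
hole in tool [-0.02540801  0.02703246  0.00208184]
```

```bash
python3 - <<'E'
from h import *
r=clampR();o=np.array([.5297,.0262])
p=r@[-.15,-.01]+o;print(p);goto([*p,.26],80)
E
```

```text
[0.38027086 0.04265998]
shift [-0.1324  0.0344 -0.2762] tcp [0.4142 0.3188 0.1273] zhead 90.0 F [-0.3  0.6 -2.1]
 turn about tool x: 10.0 for head 80 j6 -1.049
 turn about tool x: -170.0 for head 260 j6 -1.049
```

```bash
python3 -m jog '[[[-0.015,0.004,-0.02,1,0.01],[-0.03,0.008,-0.045,2,0.01],[-0.045,0.012,-0.075,3,0.01],[-0.06,0.016,-0.105,4,0.01],[-0.075,0.02,-0.135,5,0.01],[-0.09,0.024,-0.165,6,0.01],[-0.105,0.028,-0.195,7,0.01],[-0.12,0.032,-0.225,8,0.01],[-0.132,0.034,-0.25,9,0.01],[-0.132,0.034,-0.268,10,0.01],[-0.132,0.034,-0.276,10,0.01],[-0.132,0.034,-0.276,10,0.01],[-0.132,0.034,-0.276,10,0.01]]]'
python3 - <<'E'
from h import *
import pickle
o=get_obs();im=camera("wrist");cv2.imwrite("pics/w5.png",im);W=cam("wrist",o);pickle.dump(o,open("w5.pkl","wb"))
cv2.imwrite("pics/w5b.png",cv2.resize(im,None,fx=1.56,fy=1.56,interpolation=cv2.INTER_CUBIC))
goto([.416,.318,.128],80)
E
```

```text
time_s: 5.23
tcp_pos: [0.3801, 0.0433, 0.2585]
tcp_rot: [-0.453, 0.543, 0.456, 0.54]
wrist_force: [0.4, 0.5, -1.6]
width: 0.266
shift [0.1304 0.0115 0.2764] tcp [0.3802 0.0437 0.2586] zhead 80.02 F [ 0.7 -0.5 -1.8]
 turn about tool x: 0.02 for head 80 j6 -1.464
 turn about tool x: -179.98 for head 260 j6 -1.464
```

View pics/w5b.png

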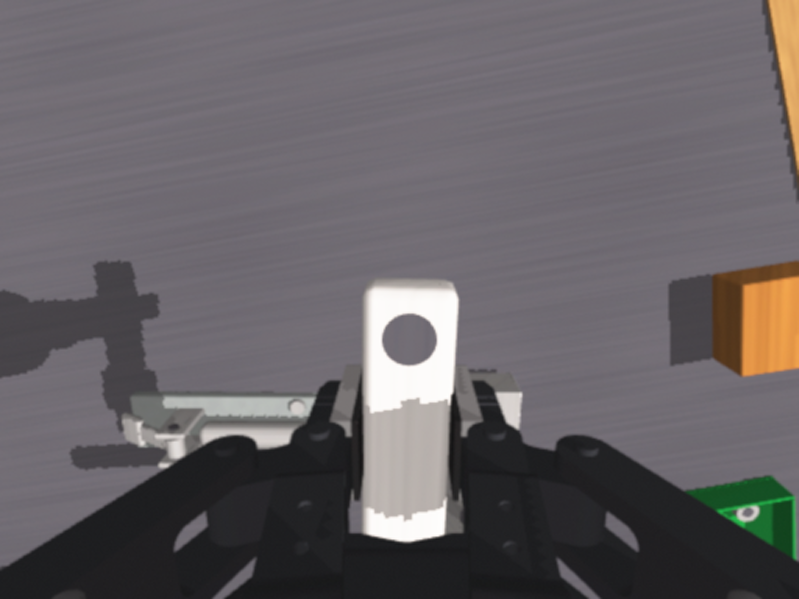

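The tail-base edge runs level at row ≈395 (1.56×), so the clamp yaw is close to −10°; the anvil's right corner shows at (520,390). Zoom for numbers.

```bash
python3 - <<'E'
from h import *
s=cv2.imread("pics/w5.png")
crop(s,75,240,225,300,5.3,"pics/w5a.png")
crop(s,285,225,345,285,8,"pics/w5c.png")
E
```

```text
(no output)
```

View pics/w5a.png

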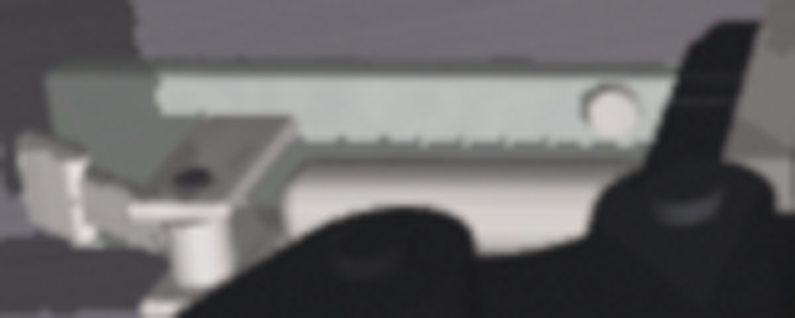

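View pics/w5c.png

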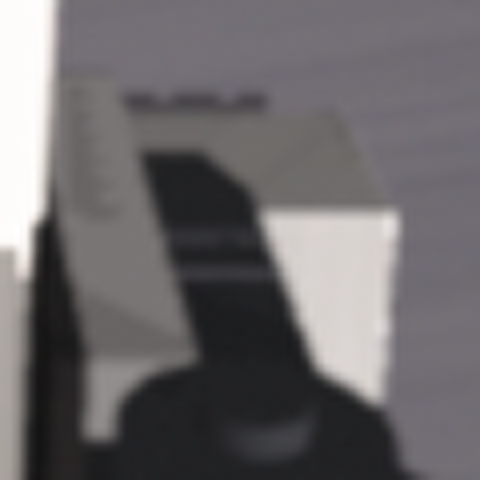

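```bash
python3 - <<'E'
from h import *
import pickle
W=cam("wrist",pickle.load(open("w5.pkl","rb")))
t=lambda x,y:(75+(x+.5)/5.3-.5,240+(y+.5)/5.3-.5)
a=onz(W,t(160,73),.012);b=onz(W,t(660,73),.012);d=b-a
print(np.degrees(np.arctan2(-d[0],d[1])),"tailcorner",onz(W,t(46,72),.012))
c=onz(W,(285+398.5/8-.5,225+211.5/8-.5),.05);print("anvil -50,82",c)
r=clampR(-10)
print("origin from anvil",c[:2]-r@[-.05,.082],"from tail",onz(W,t(46,72),.012)[:2]-r@[-.025,-.245],"edge x", (r.T@a[:2])[0]+.025,(r.T@b[:2])[0]+.025)
o=c[:2]-r@[-.05,.082];print("edge-consistent?",(r.T@o)[0])
E
```

```text
-10.010651576059201 tailcorner [ 0.46116199 -0.20986281  0.012     ]
anvil -50,82 [0.49621641 0.11462176 0.05      ]
origin from anvil [0.53121764 0.02518512] from tail [0.52832599 0.02707389] edge x 0.5158804830962643 0.5159039308049355
edge-consistent? 0.5187739057668009
```

```bash
python3 - <<'E'
from h import *
r=clampR(-10);o=np.array([.530,.026])
for x,z in ((-.168,.0405),(-.072,.0405)):
  p=r@[x,.06]+o;print(p);goto([*p,z],80)
E
```

```text
[0.37497119 0.11426136]
shift [0.2181 0.016  0.0687] tcp [0.3802 0.0437 0.2586] zhead 80.02 F [ 0.7 -0.5 -1.8]
 turn about tool x: 0.02 for head 80 j6 -1.464
 turn about tool x: -179.98 for head 260 j6 -1.464
[0.46951273 0.09759113]
shift [ 0.2176 -0.08    0.0687] tcp [0.3802 0.0437 0.2586] zhead 80.02 F [ 0.7 -0.5 -1.8]
 turn about tool x: 0.02 for head 80 j6 -1.464
 turn about tool x: -179.98 for head 260 j6 -1.464
```

```bash
python3 -m jog '[[[0.02,0.008,0.035,0,0.01],[0.05,0.016,0.0687,0,0.01],[0.08,0.016,0.0687,0,0.01],[0.11,0.016,0.0687,0,0.01],[0.14,0.016,0.0687,0,0.01],[0.17,0.016,0.0687,0,0.01],[0.19,0.016,0.0687,0,0.01],[0.205,0.016,0.0687,0,0.01],[0.218,0.016,0.0687,0,0.01],[0.218,0.016,0.0687,0,0.01],[0.218,0.016,0.0687,0,0.01]]]'
python3 - <<'E'
from h import *
cv2.imwrite("pics/s6.png",camera("scene"));d=camera("side");cv2.imwrite("pics/d6.png",d)
crop(cv2.imread("pics/s6.png"),190,145,330,250,5.6,"pics/s6c.png")
crop(d,190,150,300,240,7,"pics/d6c.png")
r=clampR(-10);o=np.array([.530,.026])
goto([*(r@[-.168,.06]+o),.0405],80)
E
```

```text
time_s: 6.2
tcp_pos: [0.3741, 0.1151, 0.0399]
tcp_rot: [-0.453, 0.544, 0.457, 0.539]
wrist_force: [-0.1, -0.2, -1.5]
width: 0.268
shift [ 0.0006  0.0004 -0.0007] tcp [0.3755 0.1149 0.0411] zhead 80.08 F [ 0.6  0.1 -1.1]
 turn about tool x: 0.08 for head 80 j6 -1.281
 turn about tool x: -179.92 for head 260 j6 -1.281
```

View pics/s6c.png

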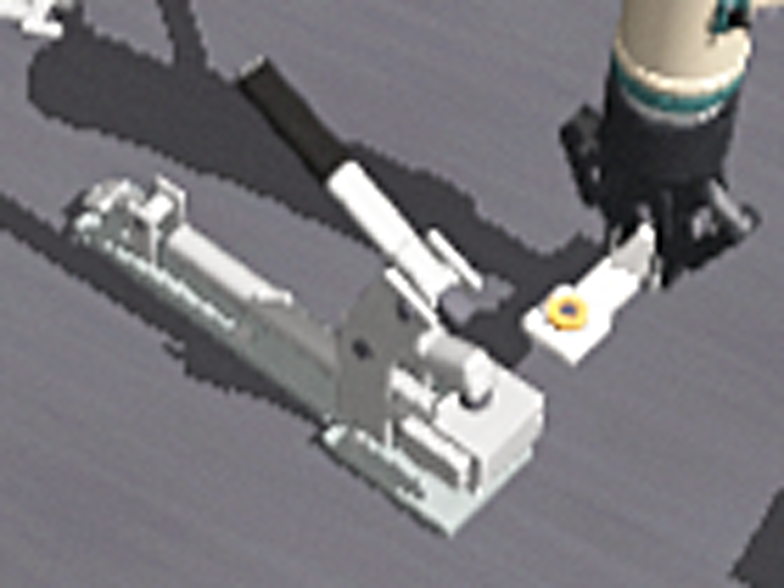

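View pics/d6c.png

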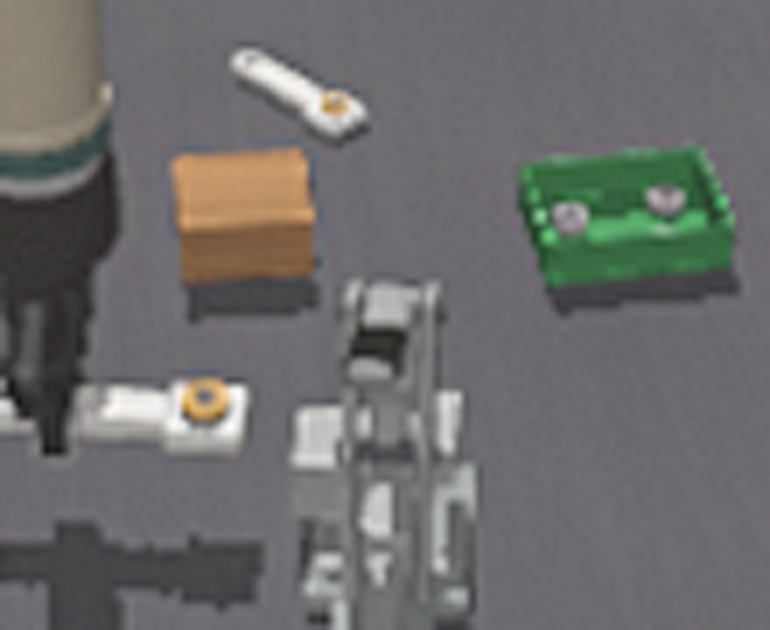

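```bash
python3 - <<'E'
from h import *
S=cam("scene");D=cam("side");r=clampR(-10);o=np.array([.530,.026])
s=(190+567.5/5.6-.5,145+310.5/5.6-.5);d=(190+206/7-.5,150+399/7-.5)
p,e=tri(S,s,D,d);print(p,e,r.T@(p[:2]-o));q=onz(S,s,.0755);print(r.T@(q[:2]-o));q=onz(D,d,.0755);print(r.T@(q[:2]-o))
# fixed-cam anvil corner y=82 x=-50 z=.05 : scene crop (543,408)
s=(190+543.5/5.6-.5,145+405/5.6-.5);q=onz(S,s,.05);print("anvil corner scene, clamp frame",r.T@(q[:2]-o))
print("pred bush",r.T@(get_obs()["tcp_pos"][:2]-o)+[.073,0])
E
```

```text
[0.44853308 0.09786133 0.07255849] 0.003260105703389834 [-0.09270784  0.05662301]
[-0.09261046  0.05796358]
[-0.09068861  0.05191518]
anvil corner scene, clamp frame [-0.04450866  0.08042717]
pred bush [-0.09457434  0.06073282]
```

```bash
python3 -m jog '[[[0,-0.015,0,0,0.01],[0,-0.03,0,0,0.01],[0,-0.045,0,0,0.01],[0,-0.058,0,0,0.01],[0,-0.068,0,0,0.01],[0,-0.075,0,0,0.01],[0,-0.08,0,0,0.01],[0,-0.08,0,0,0.01],[0,-0.08,0,0,0.01]]]'
python3 - <<'E'
from h import *
cv2.imwrite("pics/s7.png",camera("scene"));d=camera("side");cv2.imwrite("pics/d7.png",d)
crop(cv2.imread("pics/s7.png"),210,165,330,255,6.5,"pics/s7c.png")
r=clampR(-10);o=np.array([.530,.026])
goto([*(r@[-.072,.06]+o),.0405],80)
print(get_obs()["wrist_force"],r.T@(get_obs()["tcp_pos"][:2]-o)+[.073,0])
E
```

```text
time_s: 7.05
tcp_pos: [0.4537, 0.1011, 0.0406]
tcp_rot: [-0.453, 0.543, 0.456, 0.54]
wrist_force: [-0.8, -0.3, -2.3]
width: 0.269
shift [-0.0001 -0.0167 -0.0007] tcp [0.4532 0.1012 0.0405] zhead 80.09 F [-0.   0.1 -1.1]
 turn about tool x: 0.09 for head 80 j6 -1.33
 turn about tool x: -179.91 for head 260 j6 -1.33
[-0.03559998  0.13401162 -1.09103271] [-0.01565214  0.0607179 ]
```

View pics/s7c.png

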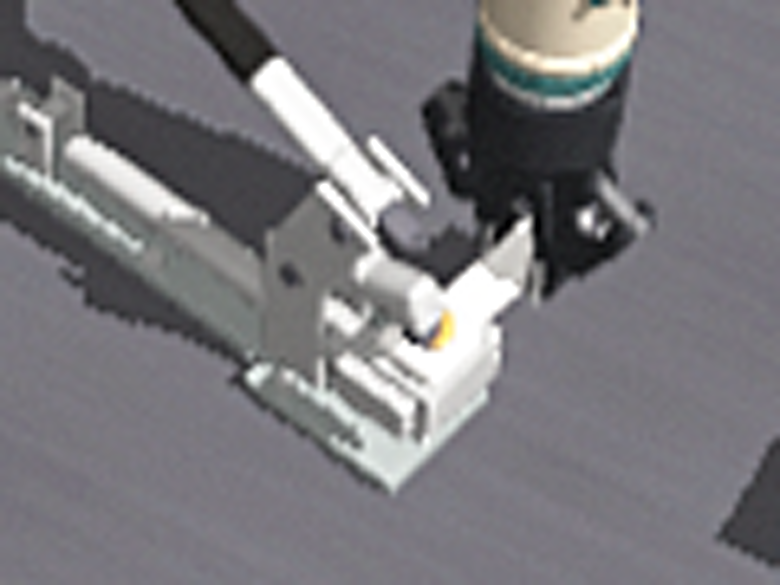

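```bash
python3 -m jog '[[[0,-0.004,0,0,0.01],[0,-0.008,0,0,0.01],[0,-0.011,0,0,0.01],[0,-0.011,0,0,0.01],[0.0005,-0.011,0,0,0.01],[0.001,-0.011,0,0,0.01],[0.0015,-0.011,0,0,0.01],[0.0015,-0.011,0,0,0.01],[0.0015,-0.011,0,0,0.01]]]'
python3 -m jog '[[[0.0005,0,0,0,0.01],[0.0005,0,0,0,0.01]]]'
python3 -m jog '[[[0.0005,0,0,0,0.01],[0.0005,0,0,0,0.01]]]'
```

```text
time_s: 7.9
tcp_pos: [0.4641, 0.0993, 0.039]
tcp_rot: [-0.453, 0.543, 0.457, 0.54]
wrist_force: [-1.3, -0.4, -0.1]
width: 0.268
time_s: 8.07
tcp_pos: [0.464, 0.0993, 0.0388]
tcp_rot: [-0.453, 0.543, 0.457, 0.54]
wrist_force: [-1.1, -0.3, 2.4]
width: 0.271
time_s: 8.23
tcp_pos: [0.464, 0.0993, 0.0386]
tcp_rot: [-0.454, 0.543, 0.456, 0.54]
wrist_force: [-0.8, -0.6, 5.6]
width: 0.268
```

```bash
python3 -m jog '[[[-0.0003,-0.001,0,0,0.01],[-0.0003,-0.002,0,0,0.01],[-0.0003,-0.003,0,0,0.01],[-0.0003,-0.003,0,0,0.01]]]'
python3 -m jog '[[[0,-0.001,0,0,0.01],[0,-0.001,0,0,0.01]]]'
python3 -m jog '[[[0,-0.001,0,0,0.01],[0,-0.001,0,0,0.01]]]'
```

```text
time_s: 8.57
tcp_pos: [0.4664, 0.0988, 0.0388]
tcp_rot: [-0.453, 0.543, 0.457, 0.539]
wrist_force: [-3.6, 0.5, 3.3]
width: 0.269
time_s: 8.73
tcp_pos: [0.4664, 0.0988, 0.0387]
tcp_rot: [-0.452, 0.544, 0.457, 0.539]
wrist_force: [-3.9, 1.6, 6.6]
width: 0.268
time_s: 8.9
tcp_pos: [0.4664, 0.0988, 0.0388]
tcp_rot: [-0.452, 0.544, 0.458, 0.538]
wrist_force: [-4.1, 1.9, 5.6]
width: 0.269
```

```bash
python3 -m jog '[[[-0.0004,-0.001,0,0,0.01],[-0.0004,-0.002,0,0,0.01],[-0.0004,-0.002,0,0,0.01],[-0.0004,-0.002,0,0,0.01]]]'
python3 - <<'E'
from h import *
r=clampR(-10);o=np.array([.530,.026])
O=get_obs();print(O["wrist_force"],O["torque"],r.T@(O["tcp_pos"][:2]-o)+[.073,0]);goto(O["tcp_pos"],80)
cv2.imwrite("pics/s8.png",camera("scene"))
crop(cv2.imread("pics/s8.png"),250,195,310,245,12,"pics/s8c.png")
w=camera("wrist");cv2.imwrite("pics/w8.png",w)
E
```

```text
time_s: 9.23
tcp_pos: [0.4692, 0.0984, 0.0391]
tcp_rot: [-0.452, 0.544, 0.458, 0.539]
wrist_force: [-1.1, -0.0, -0.3]
width: 0.269
[-1.08904117 -0.02160546 -0.2907525 ] [ 0.03348577  0.01720124 -0.0600668 ] [0.00051542 0.06072797]
shift [0. 0. 0.] tcp [0.4692 0.0984 0.0391] zhead 80.07 F [-1.1 -0.  -0.3]
 turn about tool x: 0.07 for head 80 j6 -1.339
 turn about tool x: -179.93 for head 260 j6 -1.339
```

View pics/s8c.png

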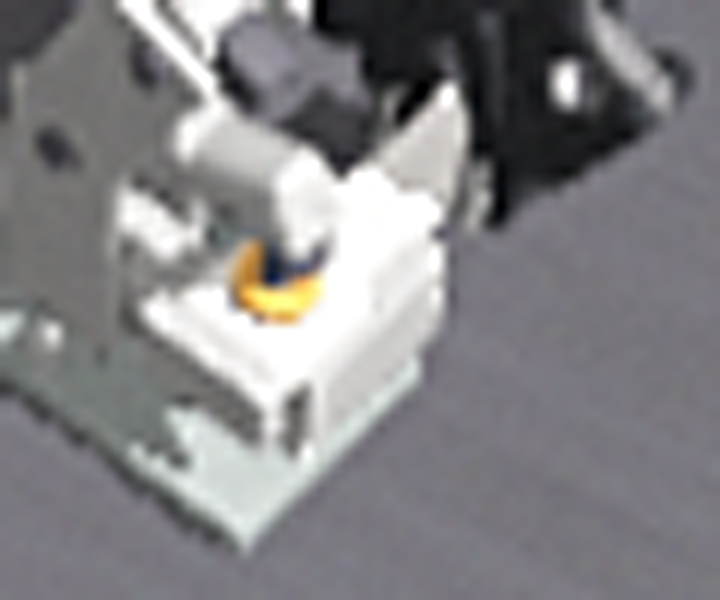

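View pics/w8.png

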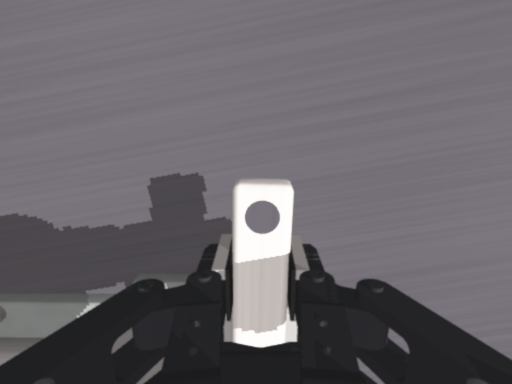

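```bash
python3 -m jog '[[[0,-0.001,0,0,0.01],[0,-0.001,0,0,0.01]]]'
python3 -m jog '[[[0,-0.001,0,0,0.01],[0,-0.001,0,0,0.01]]]'
python3 -m jog '[[[0,-0.001,0,0,0.01],[0,-0.001,0,0,0.01]]]'
```

```text
time_s: 9.5
tcp_pos: [0.4698, 0.0982, 0.039]
tcp_rot: [-0.452, 0.544, 0.458, 0.539]
wrist_force: [-1.2, 1.3, 1.3]
width: 0.266
time_s: 9.67
tcp_pos: [0.4697, 0.0982, 0.0388]
tcp_rot: [-0.451, 0.545, 0.458, 0.538]
wrist_force: [-3.5, 2.3, 3.4]
width: 0.269
time_s: 9.83
tcp_pos: [0.4697, 0.0982, 0.0388]
tcp_rot: [-0.451, 0.545, 0.459, 0.537]
wrist_force: [-5.3, 0.9, 3.7]
width: 0.265
```

```bash
python3 -m jog '[[[-0.0005,-0.001,0,0,0.01],[-0.0005,-0.002,0,0,0.01],[-0.0005,-0.002,0,0,0.01],[-0.0005,-0.002,0,0,0.01]]]'
python3 - <<'E'
from h import *
r=clampR(-10);o=np.array([.530,.026])
O=get_obs();print(O["wrist_force"],O["torque"],r.T@(O["tcp_pos"][:2]-o)+[.073,0]);goto(O["tcp_pos"],80)
E
```

```text
time_s: 10.17
tcp_pos: [0.4697, 0.098, 0.0389]
tcp_rot: [-0.45, 0.546, 0.46, 0.536]
wrist_force: [-7.0, 2.8, 2.6]
width: 0.268
[-6.9615394   2.82218045  2.59692956] [0.2376173  0.70731639 0.17619526] [0.00108597 0.0604267 ]
shift [0. 0. 0.] tcp [0.4697 0.098  0.0389] zhead 80.08 F [-7.   2.8  2.6]
 turn about tool x: 0.08 for head 80 j6 -1.342
 turn about tool x: -179.92 for head 260 j6 -1.342
```

```bash
python3 -m jog '[[[0,0.0003,0,0,0.01],[0,0.0003,0,0,0.01]]]'
python3 -m jog '[[[0,0,0,0,0.01],[0,0,0,0,0.03],[0,0,0,0,0.045],[0,0,0,0,0.06],[0,0,0,0,0.06],[0,0,0,0,0.06]]]'
python3 - <<'E'
from h import *
O=get_obs();print(O["wrist_force"],O["width"],R.from_quat(O["tcp_rot"]).as_matrix().round(4))
s=camera("scene");cv2.imwrite("pics/s9.png",s);crop(s,250,195,310,245,12,"pics/s9c.png")
w=camera("wrist");cv2.imwrite("pics/w9.png",w)
E
```

```text
time_s: 10.33
tcp_pos: [0.4696, 0.098, 0.039]
tcp_rot: [-0.45, 0.546, 0.46, 0.536]
wrist_force: [-3.3, -0.1, 1.6]
width: 0.271
time_s: 10.83
tcp_pos: [0.4702, 0.098, 0.039]
tcp_rot: [-0.45, 0.546, 0.46, 0.537]
wrist_force: [-0.1, -0.1, 0.1]
width: 0.706
[-0.14043434 -0.10017766  0.14505716] 0.7058401071389736 [[-0.0184 -0.9849  0.1721]
 [ 0.0016  0.1721  0.9851]
 [-0.9998  0.0184 -0.0016]]
```

View pics/s9c.png

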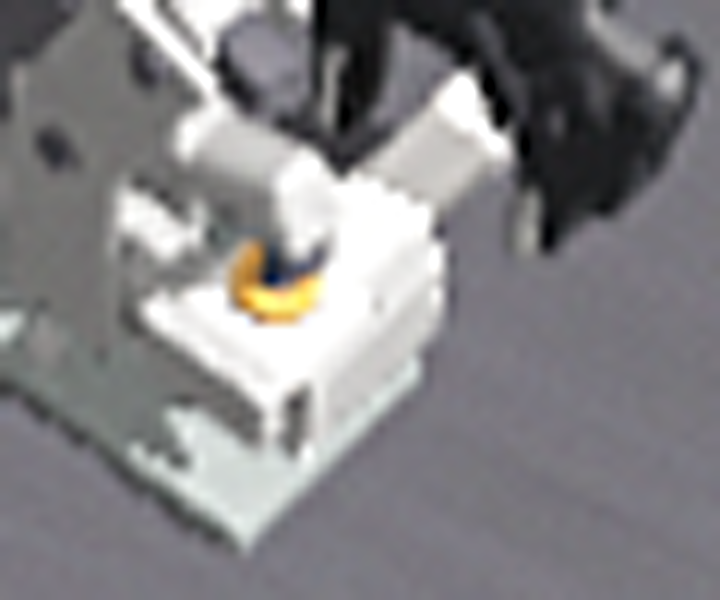

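View pics/w9.png

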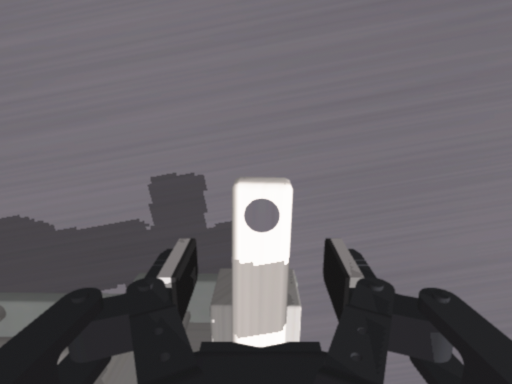

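```bash
python3 -m jog '[[[-0.01,0,0,0,0.06],[-0.03,0.003,0,0,0.06],[-0.06,0.006,0,0,0.06],[-0.1,0.006,0,0,0.06],[-0.14,0.006,0,0,0.03],[-0.18,0.006,0,0,0],[-0.22,0.006,0,0,0],[-0.25,0.006,0,0,0],[-0.27,0.006,0,0,0],[-0.28,0.006,0,0,0],[-0.28,0.006,0,0,0],[-0.28,0.006,0,0,0]]]'
python3 - <<'E'
from h import *
r=clampR(-10);o=np.array([.530,.026])
w=camera("wrist");cv2.imwrite("pics/w10.png",w)
goto([*(r@[0,-.048]+o),.31],80)
s=camera("side");cv2.imwrite("pics/d10.png",s);crop(s,205,170,285,300,4.6,"pics/d10c.png")
s=camera("scene");cv2.imwrite("pics/s10.png",s);crop(s,190,145,300,245,7,"pics/s10c.png")
E
```

```text
time_s: 11.93
tcp_pos: [0.4689, 0.0985, 0.3182]
tcp_rot: [-0.45, 0.546, 0.46, 0.536]
wrist_force: [-0.1, 0.6, -1.0]
width: 0.0
shift [ 0.006  -0.0732 -0.1088] tcp [0.4684 0.0985 0.3174] zhead 80.09 F [-0.9  0.2 -0.4]
 turn about tool x: 0.09 for head 80 j6 -1.338
 turn about tool x: -179.91 for head 260 j6 -1.338
```

View pics/w10.png

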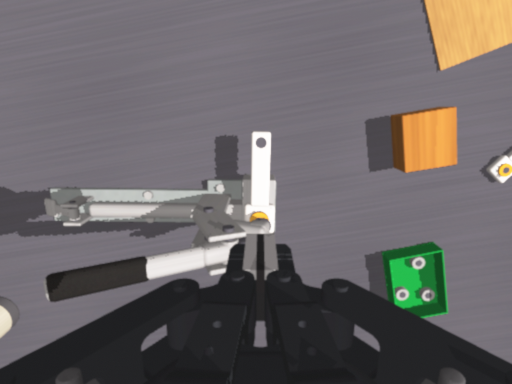

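View pics/d10c.png

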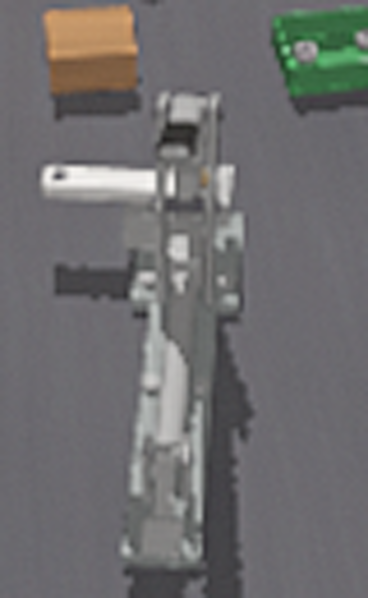

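View pics/s10c.png

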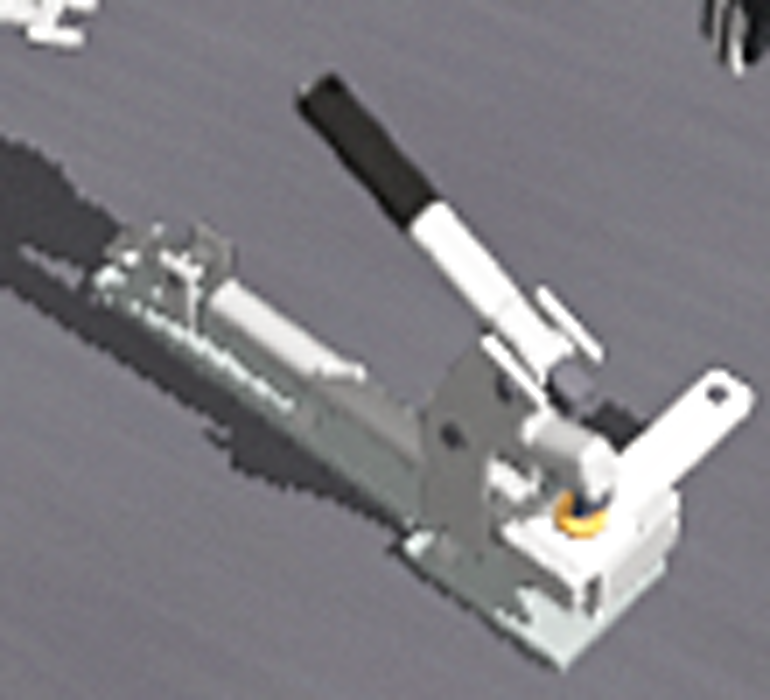

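```bash
python3 - <<'E'
from h import *
W=cam("wrist");S=cam("scene");D=cam("side");r=clampR(-10);o=np.array([.530,.026])
s=(190+320/7-.43,145+90/7-.43);d=(205+180/4.6-.4,170+126/4.6-.4)
for n,(A,a,B,b) in dict(ws=(W,(49,288),S,s),sd=(S,s,D,d),wd=(W,(49,288),D,d)).items():
    p,e=tri(A,a,B,b);print(n,p,e,r.T@(p[:2]-o))
q=onz(W,(260.7,142.5),.064);print("hole clamp",r.T@(q[:2]-o))
E
```

```text
ws [ 0.50959979 -0.07931949  0.23409529] 0.000857717374686867 [-0.00180175 -0.10726191]
sd [ 0.51789145 -0.07355225  0.24583319] 0.0012911202205612275 [ 0.00536247 -0.10014245]
wd [ 0.51200063 -0.0722845   0.24265175] 0.011946351138356836 [-0.00065899 -0.0999169 ]
hole clamp [-0.10003878  0.06199645]
```

```bash
python3 -m jog '[[[0,-0.02,-0.03,0,0],[0,-0.04,-0.06,0,0],[0,-0.06,-0.09,0,0],[0,-0.074,-0.1088,0,0],[0.02,-0.0745,-0.1088,0,0],[0.045,-0.0745,-0.1088,0,0],[0.065,-0.0747,-0.1088,0,0],[0.08,-0.0747,-0.1088,0,0],[0.08,-0.0747,-0.1088,0,0],[0.08,-0.0747,-0.1088,0,0]]]'
python3 - <<'E'
from h import *
r=clampR(-10);o=np.array([.530,.026])
goto([*(r@[0,-.048]+o),.21],80)
s=camera("side");cv2.imwrite("pics/d11.png",s);crop(s,205,140,285,300,3.7,"pics/d11c.png")
s=camera("scene");cv2.imwrite("pics/s11.png",s);crop(s,190,125,300,245,5,"pics/s11c.png")
E
```

```text
time_s: 12.92
tcp_pos: [0.5203, -0.0213, 0.2339]
tcp_rot: [-0.448, 0.548, 0.462, 0.534]
wrist_force: [0.1, -0.9, 0.3]
width: 0.0
shift [ 0.0239 -0.002   0.0003] tcp [ 0.5203 -0.0213  0.2339] zhead 80.09 F [ 0.1 -0.9  0.3]
 turn about tool x: 0.09 for head 80 j6 -1.57
 turn about tool x: -179.91 for head 260 j6 -1.57
```

View pics/d11c.png

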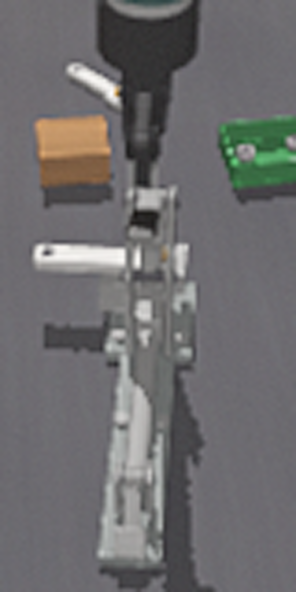

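View pics/s11c.png

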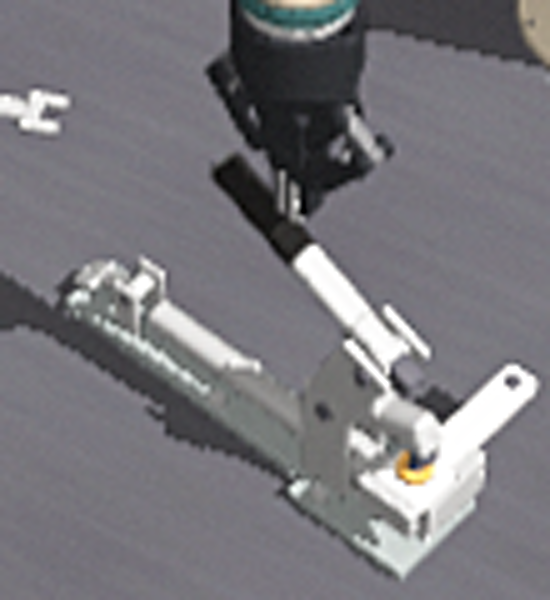

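```bash
python3 -m jog '[[[0.008,-0.003,0,0,0],[0.016,-0.003,0,0,0],[0.021,-0.003,0,0,0],[0.024,-0.003,0,0,0],[0.027,-0.003,0,0,0],[0.027,-0.003,0,0,0]]]'
python3 -m jog '[[[0.003,0,0,0,0],[0.006,0,0,0,0],[0.009,0,0,0,0]]]'
```

```text
time_s: 13.52
tcp_pos: [0.5238, -0.0219, 0.2085]
tcp_rot: [-0.449, 0.547, 0.461, 0.535]
wrist_force: [-0.3, -0.8, -0.0]
width: 0.0
time_s: 13.77
tcp_pos: [0.5238, -0.022, 0.1995]
tcp_rot: [-0.45, 0.547, 0.46, 0.535]
wrist_force: [0.0, -0.6, 3.5]
width: -0.0
```

```bash
python3 -m jog '[[[0.003,0,0,0,0],[0.006,0,0,0,0],[0.009,0,0,0,0],[0.012,0,0,0,0]]]'
python3 -m jog '[[[0.002,0,0,0,0],[0.004,0,0,0,0],[0.006,0,0,0,0],[0.008,0,0,0,0]]]'
python3 -m jog '[[[0.002,0,0,0,0],[0.004,0,0,0,0],[0.006,0,0,0,0]]]'
python3 -m jog '[[[0.002,0,0,0,0],[0.004,0,0,0,0],[0.006,0,0,0,0]]]'
```

```text
time_s: 14.1
tcp_pos: [0.5234, -0.0221, 0.1871]
tcp_rot: [-0.45, 0.547, 0.46, 0.535]
wrist_force: [-0.6, -0.1, 2.7]
width: -0.002
time_s: 14.43
tcp_pos: [0.5235, -0.0227, 0.1795]
tcp_rot: [-0.45, 0.547, 0.46, 0.535]
wrist_force: [-1.1, -2.8, 6.4]
width: -0.001
time_s: 14.68
tcp_pos: [0.5236, -0.0239, 0.1748]
tcp_rot: [-0.451, 0.547, 0.459, 0.535]
wrist_force: [-2.0, -3.3, 11.3]
width: 0.002
time_s: 14.93
tcp_pos: [0.5235, -0.0248, 0.1703]
tcp_rot: [-0.452, 0.548, 0.458, 0.534]
wrist_force: [-3.2, -2.0, 10.0]
width: -0.004
```

```bash
python3 -m jog '[[[0.002,0,0.001,0,0],[0.004,0,0.001,0,0],[0.006,0,0.001,0,0]]]'
python3 -m jog '[[[0.002,0,0.001,0,0],[0.004,0,0.001,0,0],[0.006,0,0.001,0,0]]]'
python3 -m jog '[[[0.002,0,0.001,0,0],[0.004,0,0.001,0,0]]]'
```

```text
time_s: 15.18
tcp_pos: [0.5237, -0.0251, 0.166]
tcp_rot: [-0.453, 0.548, 0.457, 0.534]
wrist_force: [-3.1, -2.6, 12.9]
width: 0.001
time_s: 15.43
tcp_pos: [0.5237, -0.0254, 0.1615]
tcp_rot: [-0.455, 0.548, 0.457, 0.533]
wrist_force: [-4.2, -4.0, 12.0]
width: -0.0
time_s: 15.6
tcp_pos: [0.5235, -0.0256, 0.1589]
tcp_rot: [-0.455, 0.548, 0.456, 0.533]
wrist_force: [-2.7, -3.1, 10.9]
width: -0.0
```

```bash
python3 -m jog '[[[0.002,0,0.001,0,0],[0.004,0,0.001,0,0],[0.006,0,0.001,0,0]]]'
python3 -m jog '[[[0.002,0,0.001,0,0],[0.004,0,0.001,0,0],[0.006,0,0.001,0,0]]]'
python3 -m jog '[[[0.002,0,0.001,0,0],[0.004,0,0.001,0,0]]]'
```

```text
time_s: 15.85
tcp_pos: [0.5236, -0.0256, 0.1548]
tcp_rot: [-0.456, 0.548, 0.455, 0.533]
wrist_force: [-3.4, -2.8, 13.1]
width: 0.001
time_s: 16.1
tcp_pos: [0.5238, -0.0254, 0.1507]
tcp_rot: [-0.457, 0.548, 0.455, 0.532]
wrist_force: [-3.4, -1.0, 13.2]
width: 0.002
time_s: 16.27
tcp_pos: [0.5236, -0.0251, 0.1479]
tcp_rot: [-0.458, 0.549, 0.454, 0.532]
wrist_force: [-2.6, -1.8, 8.4]
width: 0.002
```

```bash
python3 -m jog '[[[0.002,0,0,0,0],[0.004,0,0,0,0]]]'
python3 -m jog '[[[0.002,0,0,0,0],[0.004,0,0,0,0]]]'
python3 -m jog '[[[0.002,0,0,0,0],[0.004,0,0,0,0]]]'
```

```text
time_s: 16.43
tcp_pos: [0.5237, -0.0249, 0.1455]
tcp_rot: [-0.458, 0.548, 0.454, 0.533]
wrist_force: [-3.1, 0.8, 8.5]
width: 0.005
time_s: 16.6
tcp_pos: [0.5236, -0.0244, 0.1424]
tcp_rot: [-0.458, 0.548, 0.454, 0.533]
wrist_force: [-1.1, 1.5, 7.3]
width: 0.001
time_s: 16.77
tcp_pos: [0.5236, -0.0239, 0.1392]
tcp_rot: [-0.458, 0.547, 0.454, 0.534]
wrist_force: [-0.5, 0.4, 4.0]
width: -0.0
```

Force is falling; the snap is near.

```bash
python3 -m jog '[[[0.002,0,0,0,0],[0.003,0,0,0,0]]]'
python3 -m jog '[[[0.002,0,0,0,0],[0.003,0,0,0,0]]]'
python3 -m jog '[[[0.002,0,0,0,0],[0.003,0,0,0,0]]]'
```

```text
time_s: 16.93
tcp_pos: [0.5235, -0.0238, 0.1359]
tcp_rot: [-0.457, 0.547, 0.454, 0.534]
wrist_force: [0.1, 0.2, 0.1]
width: -0.0
time_s: 17.1
tcp_pos: [0.5231, -0.0237, 0.1323]
tcp_rot: [-0.457, 0.548, 0.454, 0.534]
wrist_force: [0.2, 0.4, 0.5]
width: 0.003
time_s: 17.27
tcp_pos: [0.5234, -0.0237, 0.1293]
tcp_rot: [-0.457, 0.547, 0.454, 0.534]
wrist_force: [-1.2, 1.2, 7.3]
width: -0.001
```

```bash
python3 -m jog '[[[0.0015,0,0,0,0],[0.0015,0,0,0,0]]]'
python3 -m jog '[[[-0.01,0,0,0,0],[-0.03,0,0,0,0],[-0.06,0,0,0,0],[-0.1,0,0,0,0],[-0.12,0,0,0,0],[-0.12,0,0,0,0]]]'
python3 - <<'E'
from h import *
r=clampR(-10);o=np.array([.530,.026])
s=camera("side");cv2.imwrite("pics/d12.png",s);crop(s,205,140,285,300,3.7,"pics/d12c.png")
s=camera("scene");cv2.imwrite("pics/s12.png",s);crop(s,190,145,300,245,7,"pics/s12c.png")
O=get_obs();print(O["wrist_force"],R.from_quat(O["tcp_rot"]).as_matrix().round(3))
goto([*(r@[0,-.240]+o),.12],80)
E
```

```text
time_s: 17.43
tcp_pos: [0.5238, -0.0237, 0.129]
tcp_rot: [-0.457, 0.547, 0.454, 0.534]
wrist_force: [-1.8, 1.1, 7.8]
width: 0.003
time_s: 17.93
tcp_pos: [0.5281, -0.0223, 0.2542]
tcp_rot: [-0.46, 0.545, 0.451, 0.537]
wrist_force: [0.6, 0.2, -0.3]
width: -0.002
[-0.26193214 -0.31118021 -0.22942954] [[-0.009 -0.986  0.169]
 [-0.016  0.169  0.985]
 [-1.     0.007 -0.017]]
shift [ 0.1327  0.0036 -0.1898] tcp [ 0.5253 -0.0219  0.2494] zhead 80.25 F [-0.3 -0.3 -0.2]
 turn about tool x: 0.25 for head 80 j6 -1.559
 turn about tool x: -179.75 for head 260 j6 -1.559
```

View pics/s12c.png

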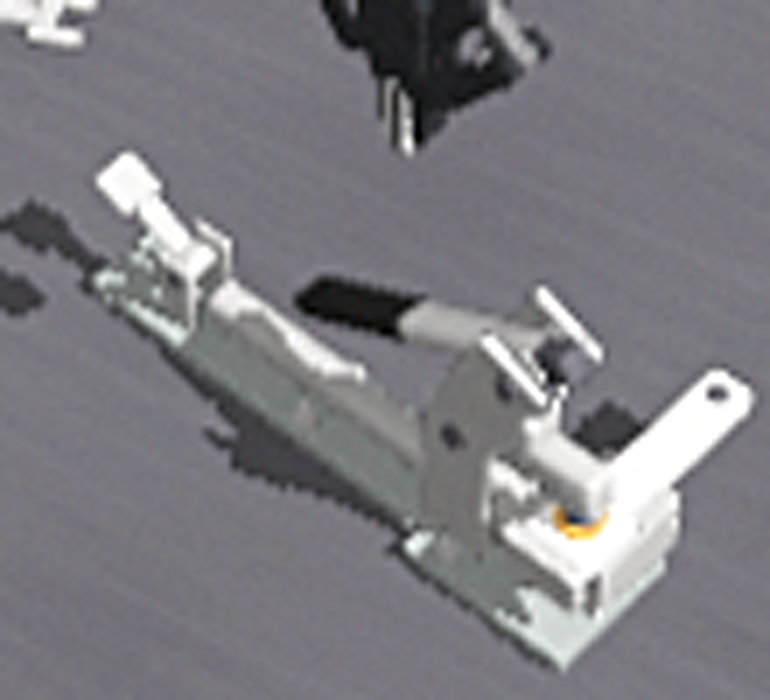

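View pics/d12c.png

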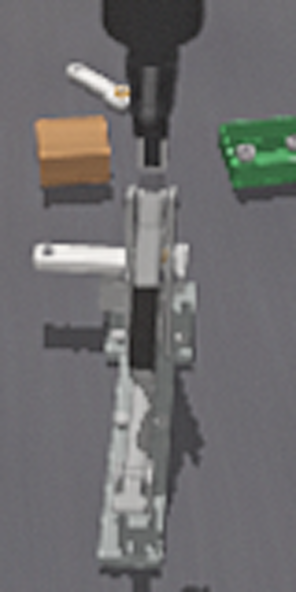

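Locked by itself: handle is down, lever stands up with its thumb plate at (130,183) in the crop, jaw on the bush. Checking the plate position.

```bash
python3 - <<'E'
from h import *
S=cam("scene");r=clampR(-10);o=np.array([.530,.026])
q=onz(S,(190+130/7-.43,145+182/7-.43),.075);print(q,r.T@(q[:2]-o))
goto([*(r@[0,-.240]+o),.10],80)
E
```

```text
[ 0.48744327 -0.2088491   0.075     ] [-0.00112908 -0.23867111]
shift [ 0.1527  0.0035 -0.1894] tcp [ 0.5253 -0.0219  0.2494] zhead 80.25 F [-0.3 -0.3 -0.2]
 turn about tool x: 0.25 for head 80 j6 -1.559
 turn about tool x: -179.75 for head 260 j6 -1.559
```

```bash
python3 -m jog '[[[0,0.001,-0.03,0,0],[0,0.002,-0.065,0,0],[0,0.003,-0.1,0,0],[0,0.0035,-0.135,0,0],[0.02,0.0035,-0.165,0,0],[0.05,0.0035,-0.1894,0,0],[0.08,0.0035,-0.1894,0,0],[0.11,0.0035,-0.1894,0,0],[0.135,0.0035,-0.1894,0,0],[0.15,0.0035,-0.1894,0,0],[0.1527,0.0035,-0.1894,0,0],[0.1527,0.0035,-0.1894,0,0]]]'
python3 - <<'E'
from h import *
s=camera("scene");cv2.imwrite("pics/s13.png",s);crop(s,190,125,300,245,5,"pics/s13c.png")
r=clampR(-10);o=np.array([.530,.026]);goto([*(r@[0,-.240]+o),.075],80)
E
```

```text
time_s: 19.03
tcp_pos: [0.4865, -0.2094, 0.0976]
tcp_rot: [-0.456, 0.548, 0.455, 0.534]
wrist_force: [-0.2, -0.5, 0.7]
width: 0.004
shift [ 0.0241 -0.0008  0.0002] tcp [ 0.4877 -0.21    0.0991] zhead 80.25 F [ 0.2 -0.1 -0.1]
 turn about tool x: 0.25 for head 80 j6 -1.914
 turn about tool x: -179.75 for head 260 j6 -1.914
```

View pics/s13c.png

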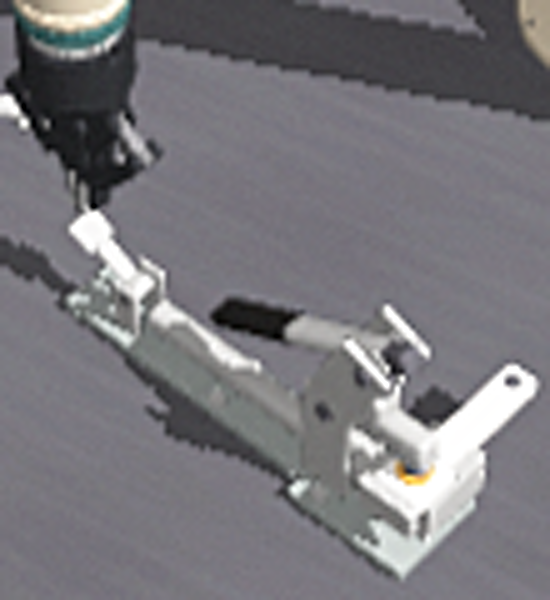

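```bash
python3 -m jog '[[[0.006,0,0,0,0],[0.012,0,0,0,0],[0.017,0,0,0,0],[0.02,0,0,0,0],[0.02,0,0,0,0]]]'
python3 -m jog '[[[0.002,0,0,0,0],[0.004,0,0,0,0]]]'
python3 -m jog '[[[0.002,0,0,0,0],[0.004,0,0,0,0]]]'
python3 -m jog '[[[0.002,0,0,0,0],[0.004,0,0,0,0]]]'
```

```text
time_s: 19.5
tcp_pos: [0.4875, -0.2103, 0.0789]
tcp_rot: [-0.457, 0.547, 0.454, 0.534]
wrist_force: [-0.0, 0.1, 0.4]
width: 0.002
time_s: 19.67
tcp_pos: [0.488, -0.211, 0.0758]
tcp_rot: [-0.458, 0.547, 0.454, 0.534]
wrist_force: [-0.7, -0.1, 4.8]
width: 0.002
time_s: 19.83
tcp_pos: [0.4882, -0.2111, 0.0719]
tcp_rot: [-0.458, 0.547, 0.453, 0.534]
wrist_force: [-0.2, -1.4, -0.5]
width: 0.003
time_s: 20.0
tcp_pos: [0.488, -0.211, 0.0675]
tcp_rot: [-0.458, 0.547, 0.454, 0.534]
wrist_force: [-0.3, 0.1, 0.1]
width: 0.002
```

Force dropped to zero after ≈4 mm, which suggests release. Back off and look.

```bash
python3 -m jog '[[[-0.02,0,0,0,0],[-0.06,0,0,0,0],[-0.1,0,0,0,0],[-0.14,0,0,0,0],[-0.18,0.03,0,0,0],[-0.2,0.06,0,0,0],[-0.2,0.07,0,0,0],[-0.2,0.07,0,0,0]]]'
python3 - <<'E'
from h import *
s=camera("scene");cv2.imwrite("pics/s14.png",s);crop(s,190,145,300,245,7,"pics/s14c.png")
r=clampR(-10);o=np.array([.530,.026]);goto([*(r@[-.1,.06]+o),.30],80)
E
```

```text
time_s: 20.67
tcp_pos: [0.4192, -0.1954, 0.2696]
tcp_rot: [-0.459, 0.547, 0.452, 0.535]
wrist_force: [0.5, -0.9, -0.5]
width: -0.005
shift [-0.0371  0.0295  0.2968] tcp [ 0.4204 -0.1956  0.2681] zhead 80.23 F [ 0.6  0.1 -0.3]
 turn about tool x: 0.23 for head 80 j6 -1.968
 turn about tool x: -179.77 for head 260 j6 -1.968
```

View pics/s14c.png

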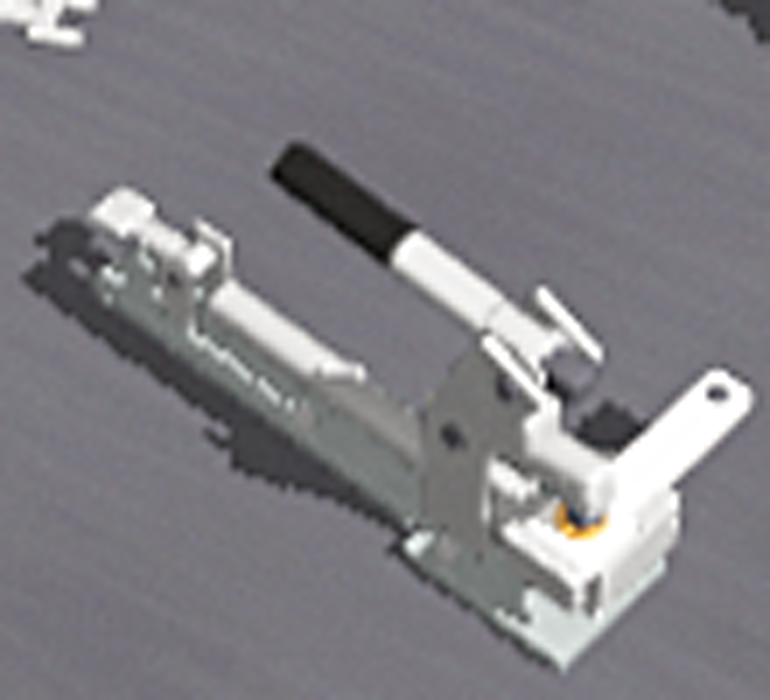

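```bash
python3 -m jog '[[[-0.01,0.02,0.03,0,0],[-0.02,0.03,0.065,0,0],[-0.03,0.03,0.1,0,0],[-0.037,0.03,0.135,0,0],[-0.037,0.03,0.17,0,0],[-0.037,0.03,0.205,0,0],[-0.037,0.03,0.24,0,0],[-0.037,0.03,0.27,0,0],[-0.037,0.03,0.29,0,0],[-0.037,0.03,0.2968,0,0],[-0.037,0.03,0.2968,0,0]]]'
python3 - <<'E'
from h import *
s=camera("scene");cv2.imwrite("pics/s15.png",s);crop(s,190,145,300,245,7,"pics/s15c.png")
O=get_obs();w=camera("wrist");cv2.imwrite("pics/w15.png",w)
W=cam("wrist",O);print(O["tcp_pos"])
import pickle;pickle.dump(O,open("w15.pkl","wb"))
crop(w,170,150,320,290,5.2,"pics/w15c.png")
E
```

```text
time_s: 21.63
tcp_pos: [0.442, 0.1041, 0.2978]
tcp_rot: [-0.458, 0.547, 0.455, 0.533]
wrist_force: [-0.6, 0.2, -0.1]
width: -0.002
[0.44175773 0.10275299 0.29820958]
```

View pics/s15c.png

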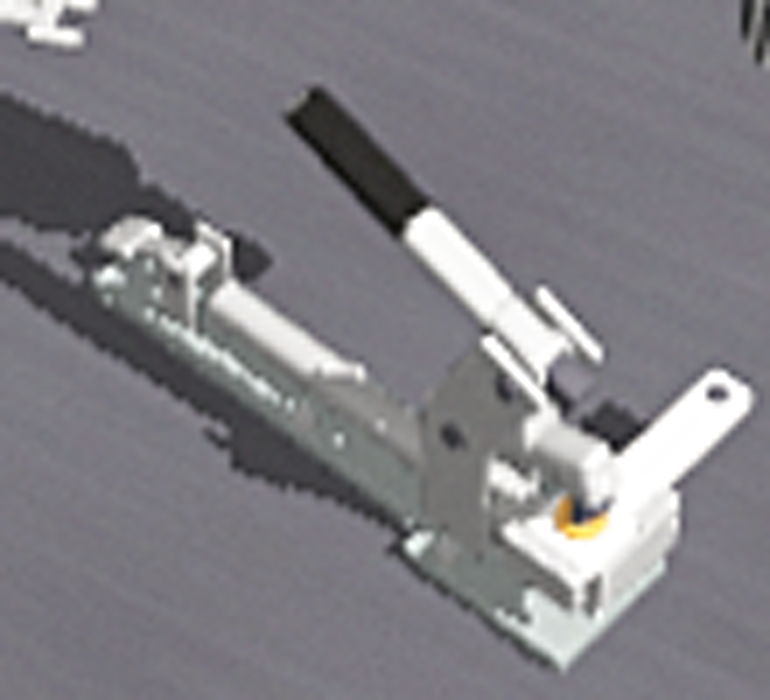

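View pics/w15.png

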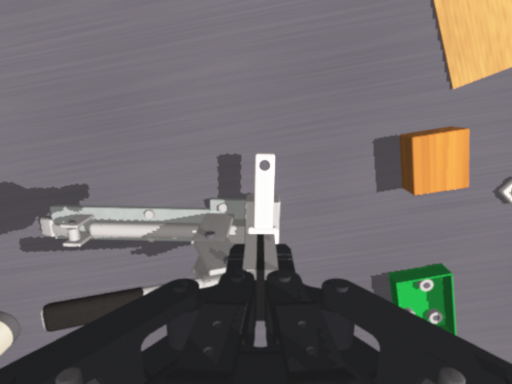

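View pics/w15c.png

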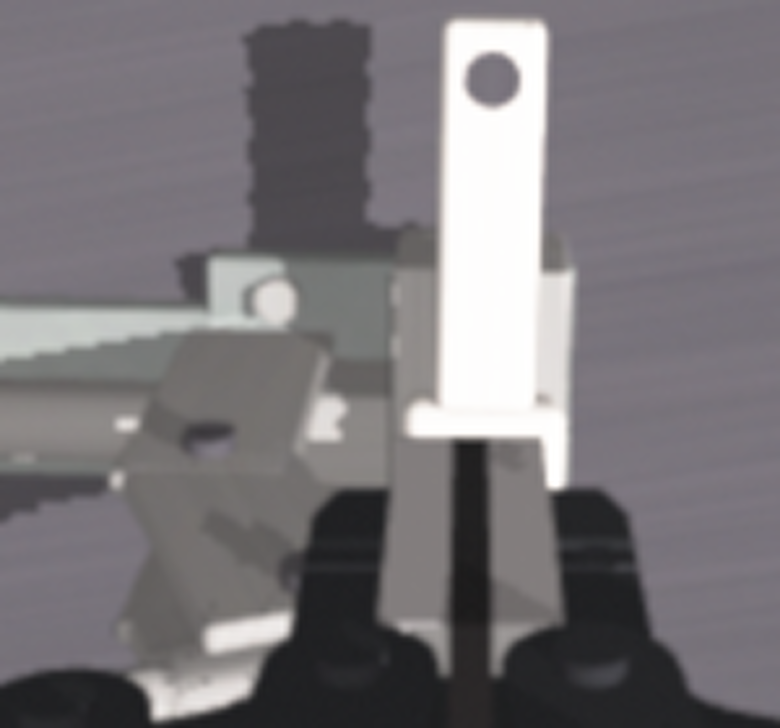

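```bash
python3 -m jog '[[[-0.01,0.05,0,0,0],[-0.01,0.06,0,0,0],[-0.01,0.06,0,0,0],[-0.01,0.06,0,0,0],[-0.01,0.06,0,0,0],[-0.01,0.06,0,0,0],[-0.01,0.06,0,0,0],[-0.01,0.06,0,0,0],[-0.01,0.06,0,0,0],[-0.01,0.06,0,0,0],[-0.01,0.06,0,0,0],[-0.01,0.06,0,0,0],[-0.01,0.06,0,0,0],[-0.01,0.06,0,0,0],[-0.01,0.06,0,0,0],[-0.01,0.06,0,0,0],[-0.01,0.06,0,0,0],[-0.01,0.06,0,0,0]]]'
python3 - <<'E'
from h import *
import pickle
s=camera("scene");cv2.imwrite("pics/s16.png",s);crop(s,190,145,300,245,7,"pics/s16c.png")
crop(s,255,195,305,235,15,"pics/s16z.png");crop(cv2.imread("pics/s10.png"),255,195,305,235,15,"pics/s10z.png")
W=cam("wrist",pickle.load(open("w15.pkl","rb")));r=clampR(-10);o=np.array([.530,.026])
f=lambda x,y:(170+(x+.5)/5.2-.5,150+(y+.5)/5.2-.5)
C=lambda u,z:(r.T@(onz(W,f(*u),z)[:2]-o)).round(4)
print("hole",C((493,80),.064),"anvil corner -50,82:",C((573,268),.05))
a=onz(W,f(447,60),.064);b=onz(W,f(440,380),.064);c=onz(W,f(547,60),.064);d=onz(W,f(536,380),.064)
for p,q in((a,b),(c,d)):v=q-p;print("bar yaw",np.degrees(np.arctan2(v[1],v[0])))
g=cv2.cvtColor(cv2.absdiff(cv2.imread("pics/s10.png"),s),cv2.COLOR_BGR2GRAY);print("link tail diff",g[195:215,280:300].max())
E
```

```text
time_s: 23.23
tcp_pos: [0.3826, 0.1124, 0.3091]
tcp_rot: [-0.458, 0.548, 0.453, 0.534]
wrist_force: [0.0, -0.6, -0.5]
width: 0.001
hole [-0.0987  0.0622] anvil corner -50,82: [-0.0494  0.0822]
bar yaw -11.120093685116432
bar yaw -10.894829252009986
link tail diff 55
```

View pics/s16c.png

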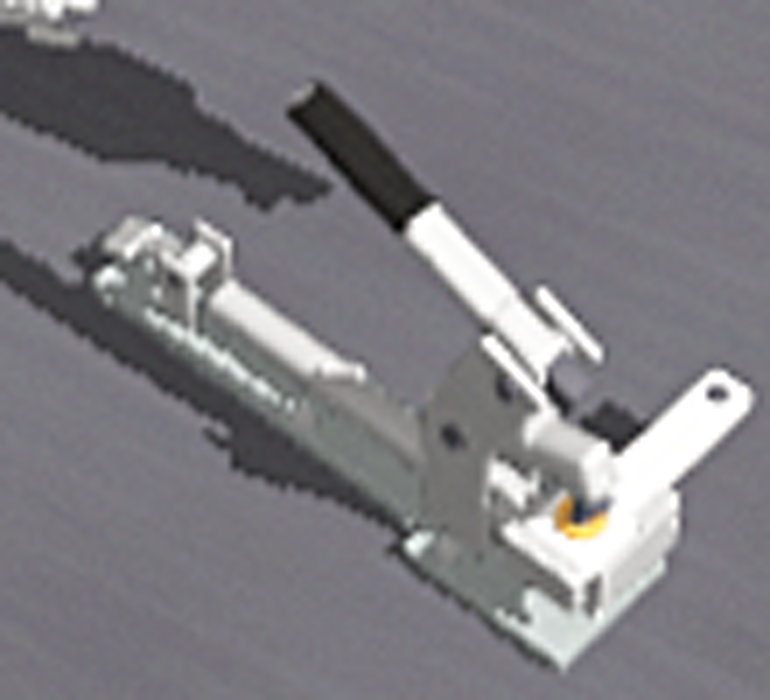

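View pics/s16z.png

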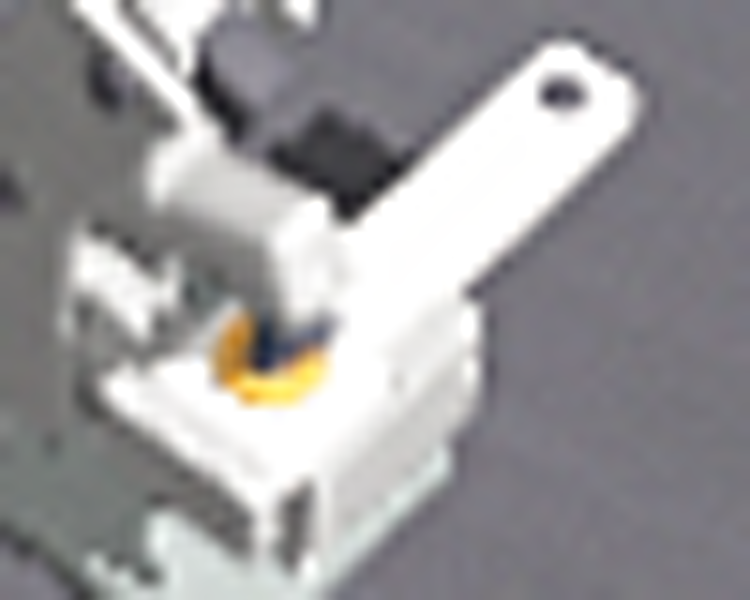

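View pics/s10z.png

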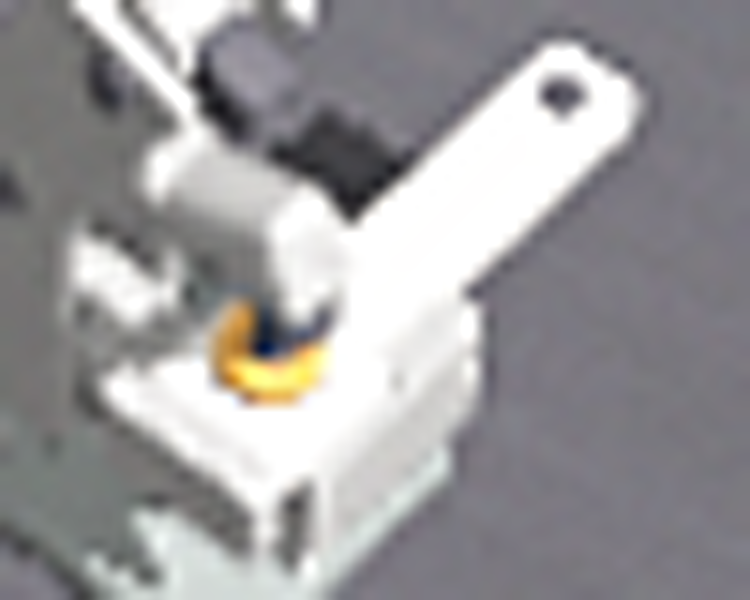

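Handle is still creeping upward (damped); wait for it to settle before handing in.

```bash
python3 -m jog '[[[0,0,0,0,0],[0,0,0,0,0],[0,0,0,0,0],[0,0,0,0,0],[0,0,0,0,0],[0,0,0,0,0],[0,0,0,0,0],[0,0,0,0,0],[0,0,0,0,0],[0,0,0,0,0],[0,0,0,0,0],[0,0,0,0,0],[0,0,0,0,0],[0,0,0,0,0],[0,0,0,0,0],[0,0,0,0,0],[0,0,0,0,0],[0,0,0,0,0],[0,0,0,0,0],[0,0,0,0,0]]]' | head -1
python3 -m jog '[[[0,0,0,0,0],[0,0,0,0,0],[0,0,0,0,0],[0,0,0,0,0],[0,0,0,0,0],[0,0,0,0,0],[0,0,0,0,0],[0,0,0,0,0],[0,0,0,0,0],[0,0,0,0,0],[0,0,0,0,0],[0,0,0,0,0],[0,0,0,0,0],[0,0,0,0,0],[0,0,0,0,0],[0,0,0,0,0],[0,0,0,0,0],[0,0,0,0,0],[0,0,0,0,0],[0,0,0,0,0]]]'
python3 - <<'E'
from h import *
s=camera("scene");cv2.imwrite("pics/s17.png",s)
a=[cv2.imread(f"pics/s{i}.png")[145:235,215:305] for i in (0,16,17)]
cv2.imwrite("pics/cmp.png",np.hstack([cv2.resize(x,None,fx=2.9,fy=2.9,interpolation=cv2.INTER_CUBIC) for x in a]))
w=camera("wrist");cv2.imwrite("pics/w17.png",w);cv2.imwrite("pics/d17.png",camera("side"))
E
```

```text
time_s: 24.95
time_s: 26.62
tcp_pos: [0.3826, 0.1124, 0.3091]
tcp_rot: [-0.458, 0.548, 0.453, 0.534]
wrist_force: [0.3, -0.1, -0.8]
width: 0.001[ WARN:0@0.638] global loadsave.cpp:275 findDecoder imread_('pics/s0.png'): can't open/read file: check file path/integrity
Traceback (most recent call last):
TypeError: 'NoneType' object is not subscriptable
```

```bash
python3 - <<'E'
from h import *
a=[cv2.imread(f"pics/s{i}.png")[145:235,215:305] for i in ("cene0",16,17)]
cv2.imwrite("pics/cmp.png",np.hstack([cv2.resize(x,None,fx=2.9,fy=2.9,interpolation=cv2.INTER_CUBIC) for x in a]))
w=camera("wrist");cv2.imwrite("pics/w17.png",w);s=camera("side");crop(s,190,140,310,300,3.7,"pics/d17.png")
E
```

```text
(no output)
```

View pics/cmp.png

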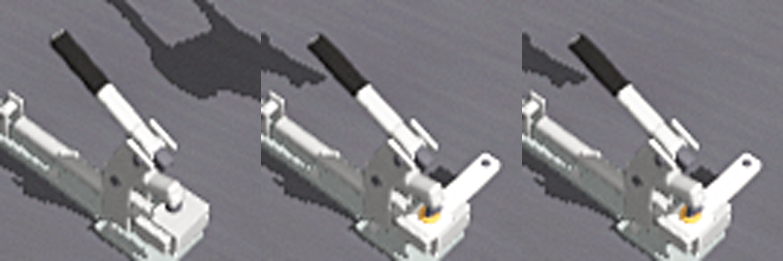

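View pics/w17.png

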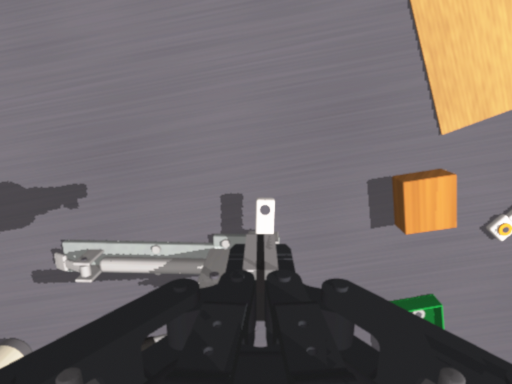

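View pics/d17.png

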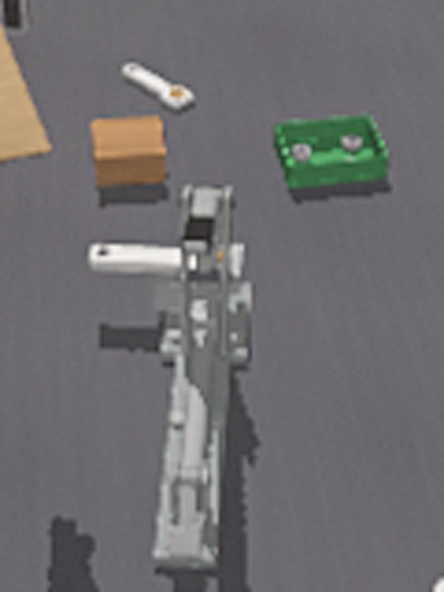

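```bash
python3 -c "
from plant import sign_off,get_obs
print(get_obs()['time_s']);print(sign_off())"
```

```text
26.7667
the job is handed in; nothing more can be done
None
```

The job is done and handed in at 26.8 s. The link lies free on the anvil with its bush under the open jaw.

- **Link onto the anvil:** I gripped it by the bar, carried it to the anvil and slid it in. At the fence it stopped at clamp x ≈ +1.1 mm and would not move further under about 7.5 N. I eased that off to about 3 N and let go.
- **Clamping:** I pushed the handle down with at most about 14 N at any reading. It snapped over centre, hit the solid stop at about 8 N, and stayed locked with my hand off.
- **Release:** The lever gave way after about 4 mm with a 5 N reading. The handle then rose slowly and was almost back at its starting angle in the last picture. The lever hangs down and the jaw is open.

**Last checks**
- **Position:** The link's hole measured at clamp x −98.7 mm and y 62 mm, so the bush sits about 1 mm past the seat point and about 2 mm to the side. It looked unmoved between the pictures before clamping and after release.
- **Squareness:** The readings disagree slightly. The bar's edges gave −11° in the last wrist measurement, against −10° for the clamp, but the boss and anvil edges look parallel in the same picture.
- **Not measured directly:** I could not see any gap at the fence face. I also did not measure the bush's height: that it is home rests on the lock and on its lower look in the pictures.
- **Oil bottle, spanner and tray:** I sent no move near them. The bottle and tray look undisturbed in the views I took, but I made no separate check of the three at the end.

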